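# Swap dried medallions for fresh plaques on the domed drying carrier

### The job

First slide the drying carrier along its rail from the drying station at the left to the loading station at the right, until it clicks in. There lay the finished round medallions flat in the wooden tray, each on the tray's floor, and balance every oblong plaque from the bench level on a dome of its own, touching nothing but its dome. Then slide the carrier back until it clicks in at the drying station, with all plaques still balanced. Leave the round wax tin where it is.

Things in the scene. Friction and masses are not known exactly. Their poses are not given: they have to be found in the camera images.
- carrier (a joint): slide of the carrier along its rail, in m: 0 at the drying station (left, +y end of the rail), 0.16 at the loading station (right, -y end); it grows as the carrier goes to the rail's -y. A spring ball clicks in at both (pull-in about 5 mm either way; about 5 N to leave, 2 N to slide between). The stops lie 8 mm beyond the stations
- rail: fixed rail, 590 mm long (y), 110 mm wide (x), steel rods on a dark plate on two 50 mm feet over papers; origin at bench level on its centre line midway between the stations; x away from the robot, y along the rail to the left, z up. On it the carrier: aluminium deck 105 x 370 mm, top 90 mm above the bench, with three fixed white plastic half-ball domes of 36 mm radius in a row
- dome_1 (a point): top of the right-hand (-y) dome, 126 mm above the bench; moves with the carrier, axes as the rail's
- dome_2 (a point): top of the middle dome, 126 mm above the bench, 100 mm from its neighbours
- dome_3 (a point): top of the left-hand (+y) dome, 126 mm above the bench
- handle (a point): centre of the upright handle at the right-hand end of the deck, 90 mm beyond dome_1: black cylinder, 26 mm across, from 134 to 168 mm above the bench, on a 20 mm steel post; this point is 154 mm above the bench
- plaque_1: oblong steel-grey plaque, 120 x 45 x 10 mm, 0.1 to 0.2 kg, alike on both faces, lying flat on the bench in front of the rail; origin at its centre (also its balance point), x along its length, y its width, z its thickness. Two or three of the plaques are present
- plaque_2: oblong steel-grey plaque, 120 x 45 x 10 mm, 0.1 to 0.2 kg, alike on both faces, lying flat on the bench in front of the rail; origin at its centre (also its balance point), x along its length, y its width, z its thickness. Two or three of the plaques are present
- plaque_3: oblong steel-grey plaque, 120 x 45 x 10 mm, 0.1 to 0.2 kg, alike on both faces, lying flat on the bench in front of the rail; origin at its centre (also its balance point), x along its length, y its width, z its thickness. Two or three of the plaques are present
- medallion_1: round brass medallion, 64 mm across, 10 mm thick, about 0.15 kg, alike on both faces, at the start balanced on a dome; origin at its centre, z its axis. One or two of the medallions are present
- medallion_2: round brass medallion, 64 mm across, 10 mm thick, about 0.15 kg, alike on both faces, at the start balanced on a dome; origin at its centre, z its axis. One or two of the medallions are present
- medallion_3: round brass medallion, 64 mm across, 10 mm thick, about 0.15 kg, alike on both faces, at the start balanced on a dome; origin at its centre, z its axis. One or two of the medallions are present
- tray: loose open wooden tray, 250 mm (x) by 100 mm (y), 26 mm high, walls and floor 8 mm thick, 0.6 kg; origin at the centre of its underside, z up
- wax_tin: round white tin, 64 mm across, 20 mm high, a bystander on the bench at the edge of the cut-out, left of the plaques; leave it alone; origin at the centre of its underside
There are look-alikes about, which are no part of the job. Leave any turquoise look-alike of the medallion_1 alone.

How it is judged:
On the way, in this order (a step that is already met when the one before it is completed fails the run):
1. the carrier is clicked in at the loading station (right) (value of joint carrier between 0.154 and 0.166 m), for 0.2 s.
2. with the carrier at the loading station, every medallion lies flat in the tray and every plaque is balanced on a dome of its own, let go (all of step 1 and ((horizontal distance between plaque_1 and dome_1 below 0.012 m and z of plaque_1 in the frame of dome_1 between 0 and 0.011 m) or (horizontal distance between plaque_1 and dome_2 below 0.012 m and z of plaque_1 in the frame of dome_2 between 0 and 0.011 m) or (horizontal distance between plaque_1 and dome_3 below 0.012 m and z of plaque_1 in the frame of dome_3 between 0 and 0.011 m)) and angle between the z axis of each of plaque_1, plaque_2, plaque_3 and the z axis of rail, either way round below 0.25 rad and linear speed of each of plaque_1, plaque_2, plaque_3 below 0.03 m/s and contact force between each of plaque_1, plaque_3 and plaque_2 below 0.05 N and contact force between each of plaque_1, plaque_2 and plaque_3 below 0.05 N and contact force between each of plaque_1, plaque_2, plaque_3 and medallion_1 below 0.05 N and contact force between each of plaque_1, plaque_2, plaque_3 and medallion_2 below 0.05 N and contact force between each of plaque_1, plaque_2, plaque_3 and medallion_3 below 0.05 N and ((horizontal distance between plaque_2 and dome_1 below 0.012 m and z of plaque_2 in the frame of dome_1 between 0 and 0.011 m) or (horizontal distance between plaque_2 and dome_2 below 0.012 m and z of plaque_2 in the frame of dome_2 between 0 and 0.011 m) or (horizontal distance between plaque_2 and dome_3 below 0.012 m and z of plaque_2 in the frame of dome_3 between 0 and 0.011 m)) and contact force between each of plaque_2, plaque_3 and plaque_1 below 0.05 N and ((horizontal distance between plaque_3 and dome_1 below 0.012 m and z of plaque_3 in the frame of dome_1 between 0 and 0.011 m) or (horizontal distance between plaque_3 and dome_2 below 0.012 m and z of plaque_3 in the frame of dome_2 between 0 and 0.011 m) or (horizontal distance between plaque_3 and dome_3 below 0.012 m and z of plaque_3 in the frame of dome_3 between 0 and 0.011 m)) and x of medallion_1 in the frame of tray between -0.095 and 0.095 m and y of medallion_1 in the frame of tray between -0.025 and 0.025 m and z of medallion_1 in the frame of tray between 0 and 0.018 m and angle between the z axis of each of medallion_1, medallion_2, medallion_3 and the z axis of tray, either way round below 0.15 rad and x of medallion_2 in the frame of tray between -0.095 and 0.095 m and y of medallion_2 in the frame of tray between -0.025 and 0.025 m and z of medallion_2 in the frame of tray between 0 and 0.018 m and x of medallion_3 in the frame of tray between -0.095 and 0.095 m and y of medallion_3 in the frame of tray between -0.025 and 0.025 m and z of medallion_3 in the frame of tray between 0 and 0.018 m and contact force between the fingers and plaque_1 below 0.1 N and contact force between the fingers and plaque_2 below 0.1 N and contact force between the fingers and plaque_3 below 0.1 N and contact force between the fingers and medallion_1 below 0.1 N and contact force between the fingers and medallion_2 below 0.1 N and contact force between the fingers and medallion_3 below 0.1 N), for 0.3 s.
At the end, for the whole second after the job is handed in: The carrier is at the drying station (within 6 mm) and at rest; every plaque is balanced on a dome of its own (centre within 12 mm of the dome's top, level within 0.25 rad, touching no other work piece, at rest), and every medallion lies flat on the tray's floor inside its walls (value of joint carrier between -0.006 and 0.006 m and ((horizontal distance between plaque_1 and dome_1 below 0.012 m and z of plaque_1 in the frame of dome_1 between 0 and 0.011 m) or (horizontal distance between plaque_1 and dome_2 below 0.012 m and z of plaque_1 in the frame of dome_2 between 0 and 0.011 m) or (horizontal distance between plaque_1 and dome_3 below 0.012 m and z of plaque_1 in the frame of dome_3 between 0 and 0.011 m)) and angle between the z axis of each of plaque_1, plaque_2, plaque_3 and the z axis of rail, either way round below 0.25 rad and linear speed of each of plaque_1, plaque_2, plaque_3 below 0.03 m/s and contact force between each of plaque_1, plaque_3 and plaque_2 below 0.05 N and contact force between each of plaque_1, plaque_2 and plaque_3 below 0.05 N and contact force between each of plaque_1, plaque_2, plaque_3 and medallion_1 below 0.05 N and contact force between each of plaque_1, plaque_2, plaque_3 and medallion_2 below 0.05 N and contact force between each of plaque_1, plaque_2, plaque_3 and medallion_3 below 0.05 N and ((horizontal distance between plaque_2 and dome_1 below 0.012 m and z of plaque_2 in the frame of dome_1 between 0 and 0.011 m) or (horizontal distance between plaque_2 and dome_2 below 0.012 m and z of plaque_2 in the frame of dome_2 between 0 and 0.011 m) or (horizontal distance between plaque_2 and dome_3 below 0.012 m and z of plaque_2 in the frame of dome_3 between 0 and 0.011 m)) and contact force between each of plaque_2, plaque_3 and plaque_1 below 0.05 N and ((horizontal distance between plaque_3 and dome_1 below 0.012 m and z of plaque_3 in the frame of dome_1 between 0 and 0.011 m) or (horizontal distance between plaque_3 and dome_2 below 0.012 m and z of plaque_3 in the frame of dome_2 between 0 and 0.011 m) or (horizontal distance between plaque_3 and dome_3 below 0.012 m and z of plaque_3 in the frame of dome_3 between 0 and 0.011 m)) and x of medallion_1 in the frame of tray between -0.095 and 0.095 m and y of medallion_1 in the frame of tray between -0.025 and 0.025 m and z of medallion_1 in the frame of tray between 0 and 0.018 m and angle between the z axis of each of medallion_1, medallion_2, medallion_3 and the z axis of tray, either way round below 0.15 rad and x of medallion_2 in the frame of tray between -0.095 and 0.095 m and y of medallion_2 in the frame of tray between -0.025 and 0.025 m and z of medallion_2 in the frame of tray between 0 and 0.018 m and x of medallion_3 in the frame of tray between -0.095 and 0.095 m and y of medallion_3 in the frame of tray between -0.025 and 0.025 m and z of medallion_3 in the frame of tray between 0 and 0.018 m and velocity of joint carrier between -0.01 and 0.01 m/s).
It fails at once if the wax tin is pushed more than 30 mm (distance of wax_tin from where it was at the start of the episode above 0.03 m).
Of medallion_1, medallion_2, medallion_3 only 1 to 2 are there at a start; the rules pass over those that are not, and their reading is None.
Of plaque_1, plaque_2, plaque_3 only 2 to 3 are there at a start; the rules pass over those that are not, and their reading is None.
At some moment in a run one of tray may be knocked a few centimetres aside while the robot is not near it.
Once in a run the grip may slacken for a moment while it holds something.
It also fails if it takes over 210 s, if anything falls off the work surface, if the arm or the gripper's body presses on something with over 40 N, if the wrist force passes 120 N, or if a joint passes its speed limit or range.

### The arm

A 6-joint arm with a two-finger parallel gripper is mounted at the origin on a cart in front of the work surface, level with it; the furniture and walls round the work are solid. World frame = base frame: x ahead of the robot, y to its left, z up, the work surface at z = 0. Lengths are in m, angles in rad, forces in N, time in s.
With the tool pointing down it reaches from about 0.3 to 0.85 m from the base axis. Payload 5.4 kg.
Tool frame: the origin (TCP) lies on the centre line of the jaws, within the pads' length; the fingertips stand 17 mm ahead of it and the grasp point (between the pads) lies 2 mm behind it; z points along the fingers, y is the line along which they close (so a half turn about z gives the same grasp; the last joint's range is limited). The gripper opens to 85 mm and grips with 20 to 120 N. Pads are 22 mm wide; open, the fingers measure 114 mm over their backs; the gripper's body (76 mm by 85 mm) begins 54 mm behind the grasp point. The pads swing forward as they close: fully open they stand 13 mm farther back than shut.
Start: joints at [-1.317, 0.158, 1.597, -0, 1.386, -0.21], TCP at [0.257, -0.514, 0.248] pointing down, gripper open.
Joint ranges: [-2.91, 2.91], [-0.94, 2.29], [0.18, 2.7], [-1.29, 4.43], [0.17, 2.64], [-3, 3]. Speed limits (rad/s): [2.57, 2.57, 3.14, 3.14, 3.14, 3.14].

### API

Orientations are given as a unit quaternion [x, y, z, w].
In Python, from bench import robot gives the robot as it stands. The module is installed in compiled form; this text tells all that it offers.
- The arm moves only by the tool move_arm, never from a script. Its argument "increments" is a list of rows, each a list of 4 numbers: the shift along the tool's x, y, z in m, then the turn about the tool's z in degrees. In form: [[tx, ty, tz, yaw], ...]. A call has 1 to 10 rows; each row shifts and turns the commanded pose from where the row before left it, along the tool's axes as they then stand; what a row does not reach is not made up. A row lasts 1/10 s, in which the tool goes at most 50 mm and 8.59 degrees, less where a joint would pass 70% of its speed; a pose out of reach is approached as far as the arm can. A call is refused whole if a number of a shift passes 0.05 or a number of a turn 8.59, either way. A call with a gripper value outside its range is refused whole. "claw" is the finger opening in m, from 0 to 0.0854, set as the call begins (left out, the last holds). The fingers move at their own pace and stop on an object; the grip force is fixed at half the most. Time passes only in rows, so rows that do not move let the fingers close. It gives the time, the measured TCP pose, the force, the opening and the grip force at its end, in the units of the state.
- robot.get_obs(): the state, without advancing time (a new reading comes with each control period).
- robot.snapshot(name): name is "side" or "top" or "wrist"; returns a dict with "pixels" (400x640x3 uint8, blue, green, red), "vertical_fov" (degrees; the focal length in pixels is half the picture's height over the tangent of half this angle, whatever the lens; pixels are square), "cx", "cy" (the principal point, pixels), "k1" (the pictures are not rectified: a ray, as slopes to the right and down, at radius r is drawn at 1 + k1 r^2 times it, then the intrinsics apply), "xyz" and "orientation" of the camera in the world. Camera axes: x right, y down, z forward; pixel columns grow to the right and rows downward; lengths in m; the calibration is good to about 2 mm. A picture is of the moment at which its call begins. There is no depth.
- robot.sign_off(): hands the job in; it is judged then, once.
The state is a dict: "clock": time; "joints": joint angles; "dq": joint speeds; "effort": joint torques, N m; "eef_pos": TCP position; "tool_rot": TCP orientation; "ft_force": force on the tool from outside, world axes, zero at the start; "torque": the same for the moment, N m; "grip_width": opening from 0.0 (shut) to 1.0 (fully open); "finger_force": force on a finger pad.
Only numpy, scipy, OpenCV 4.12 (cv2) and the standard library are available. Lean on these libraries where they do the work, as an engineer would, in place of code of your own. Each camera call takes 0.05 s, during which the arm holds its last target. There are 200 camera calls.

## Working session

There is one attempt and no reset: what is moved stays moved. The work goes in short steps, Python scripts to look and compute and a tool call to move; the robot and the scene stay as the last step left them, time stands still between calls to the robot, and variables do not carry over. Pictures are saved under pics/ and viewed, at most 14 in all, crops included, and the job is handed in when it is done.

Besides the shell and the picture viewer there is one more tool, called after "Request:" as a command line: name --pt "numbers of a row" for each row, then --argument value for the rest. move_arm: Moves the arm, as the interface text tells. Its arguments: {"type":"object","properties":{"increments":{"type":"array"},"claw":{"type":"number"}},"required":["increments"]}

```bash
mkdir -p pics; cat > h.py <<'E'
import numpy as np, cv2
from scipy.spatial.transform import Rotation as R
from bench import robot
def snap(n,f=None):
    s=robot.snapshot(n)
    if f: cv2.imwrite('pics/'+f,np.asarray(s['pixels']))
    return s
def K(s):
    f=200/np.tan(np.radians(s['vertical_fov'])/2); return f
def ray(s,u,v):
    f=K(s); d=np.array([(u-s['cx'])/f,(v-s['cy'])/f]); p=d.copy()
    for _ in range(30): p=d/(1+s['k1']*(p@p))
    return np.array(s['xyz']),R.from_quat(s['orientation']).apply([p[0],p[1],1])
def atz(s,u,v,z):
    o,d=ray(s,u,v); return o+d*(z-o[2])/d[2]
def tri(*obs):
    A=np.zeros((3,3));b=np.zeros(3)
    for s,u,v in obs:
        o,d=ray(s,u,v); d/=np.linalg.norm(d); P=np.eye(3)-np.outer(d,d); A+=P;b+=P@o
    x=np.linalg.solve(A,b); return x
def proj(s,p):
    q=R.from_quat(s['orientation']).inv().apply(np.array(p)-s['xyz']); x=q[:2]/q[2]; x=x*(1+s['k1']*(x@x)); return x*K(s)+[s['cx'],s['cy']]
E
python3 - <<'E'
from h import *
import pickle
for n in ['top','side','wrist']:
    s=snap(n,n+'0.png'); pickle.dump(s,open(n+'0.pkl','wb')); print(n,{k:v for k,v in s.items() if k!='pixels'})
print(robot.get_obs())
E
```

```text
top {'vertical_fov': 43.198570118358546, 'cx': 321.47445240648426, 'cy': 197.5903644503287, 'k1': -0.08057914539254608, 'xyz': array([ 0.29175641, -0.11082794,  1.49726095]), 'orientation': array([ 0.70672442, -0.70346443,  0.05321903, -0.05334918])}
side {'vertical_fov': 56.621820065542664, 'cx': 322.0062295528882, 'cy': 199.01040773769333, 'k1': -0.06957253467383899, 'xyz': array([0.03113037, 0.7983817 , 0.57483572]), 'orientation': array([-0.20011631,  0.81518077, -0.52763792,  0.13050672])}
wrist {'vertical_fov': 61.6626517416407, 'cx': 324.25928423103096, 'cy': 195.67810707928777, 'k1': -0.009278272468417637, 'xyz': array([ 0.32052966, -0.48177833,  0.37355802]), 'orientation': array([ 0.84212804, -0.52012703, -0.07590475,  0.12052681])}
{'clock': 0.15, 'joints': array([-1.31709084e+00,  1.58912777e-01,  1.59794912e+00, -1.27584794e-05,
        1.38619293e+00, -2.10072257e-01]), 'dq': array([ 1.37347402e-04, -2.72311851e-03, -4.48274913e-03,  4.97037283e-05,
       -1.22903362e-03, -9.78982341e-05]), 'effort': array([ 9.26684334e-04, -3.96377134e+01, -3.31783712e+01, -2.02478868e-04,
        5.50517114e-03,  3.97070255e-05]), 'eef_pos': array([ 0.2570938 , -0.51383037,  0.24753521]), 'tool_rot': array([ 9.73233508e-01,  2.29817330e-01, -2.22170937e-05, -7.30776888e-04]), 'ft_force': array([ 0.73960425,  0.93430875, -0.2404043 ]), 'torque': array([ 0.01044451, -0.00312422, -0.01221653]), 'finger_force': 0.0, 'grip_width': 0.9977095792506764}
```

View pics/top0.png

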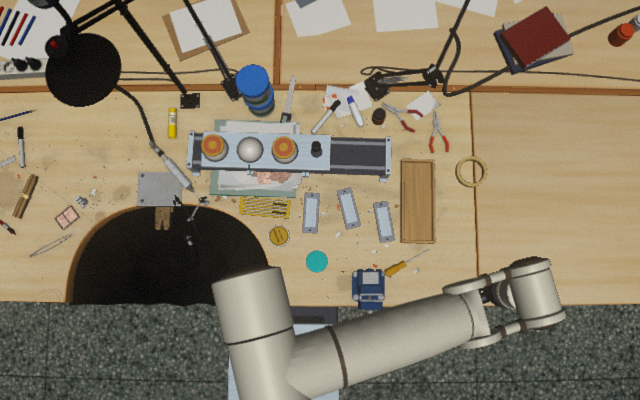

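View pics/side0.png

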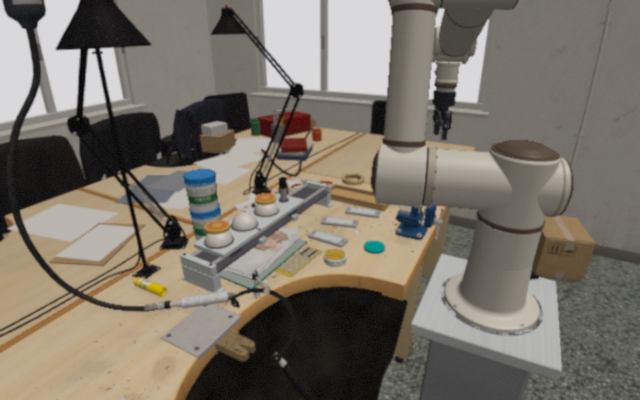

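Top view: medallions are at about (214,146) and (285,149), on the left and right domes. The bare middle dome is at (250,149) and the handle at (316,149). Three plaques sit at (311,212), (348,208) and (384,221), and the tray is at (417,200).

Things that could be confused: the turquoise disc (317,261), the wax tin (278,236) and the ring (471,171) are not medallions. I'll check the choice in a close crop.

```bash
python3 - <<'E'
import cv2
i=cv2.imread('pics/top0.png')[120:280,180:440]; cv2.imwrite('pics/c1.png',cv2.resize(i,None,fx=3,fy=3,interpolation=cv2.INTER_CUBIC))
i=cv2.imread('pics/side0.png')[165:290,180:390]; cv2.imwrite('pics/c2.png',cv2.resize(i,None,fx=3.8,fy=3.8,interpolation=cv2.INTER_CUBIC))
E
```

```text
(no output)
```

View pics/c1.png

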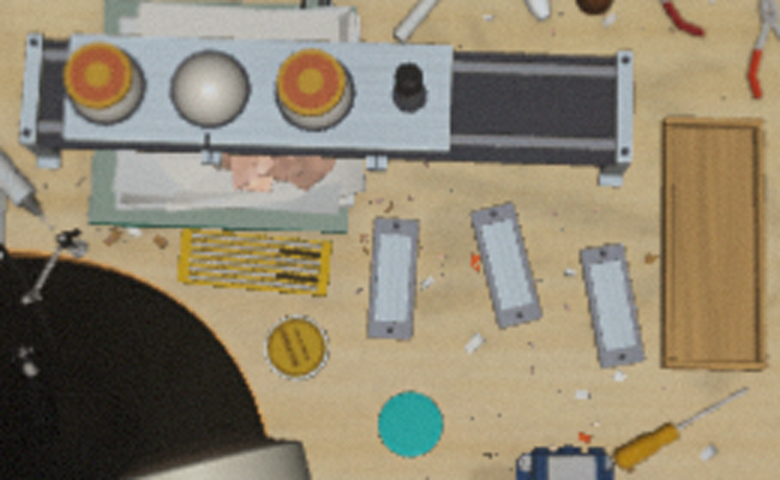

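View pics/c2.png

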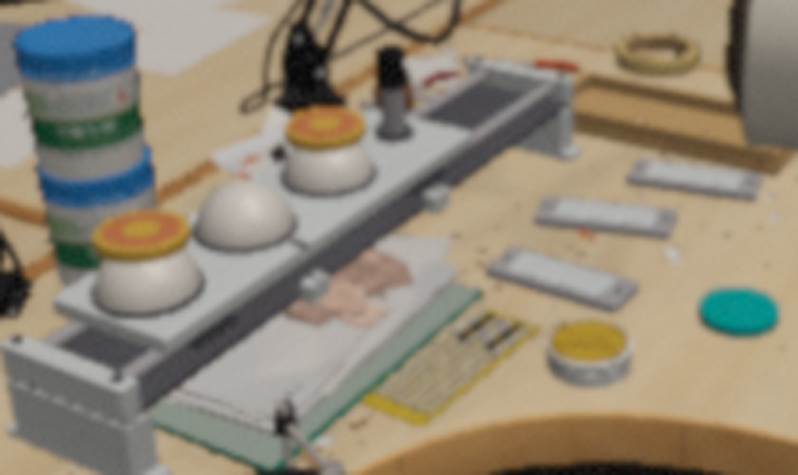

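```bash
python3 - <<'E'
from h import *
import pickle
t=pickle.load(open('top0.pkl','rb'));s=pickle.load(open('side0.pkl','rb'))
T=lambda u,v:((u+.5)/3-.5+180,(v+.5)/3-.5+120)
S=lambda u,v:((u+.5)/3.8-.5+180,(v+.5)/3.8-.5+165)
for n,a,b in [('medL',(99,74),(141,232)),('medR',(312,81),(326,126)),('handletop',(410,73),(390,54)),('plA',(393,278),(562,277)),('plB',(507,266),(605,216)),('plC',(612,305),(695,178)),('tinTop',(297,347),(588,343)),('turq',(411,425),(739,310)),('tray far left top corner',(664,117),(583,80))]:
    print(n,tri((t,*T(*a)),(s,*S(*b))).round(4))
for n,z,c in [('A',.01,[(373,218),(419,220),(412,339),(366,336)]),('B',.01,[(472,211),(512,203),(542,318),(502,329)]),('C',.01,[(579,248),(624,243),(644,360),(604,367)]),('tray',.026,[(664,117),(763,118),(765,370),(662,368)])]:
    p=np.array([atz(t,*T(*q),z) for q in c])[:,:2]; d=p[3]+p[2]-p[0]-p[1]
    print(n,p.mean(0).round(4),'sizes',np.linalg.norm(p[3]-p[0]).round(3),np.linalg.norm(p[1]-p[0]).round(3),'axis deg',np.degrees(np.arctan2(d[1],d[0])).round(1))
for n,q,z in [('medL',(99,74),.136),('medR',(312,81),.136),('domeM',(210,89),.108),('handle',(410,73),.168)]: print(n,atz(t,*T(*q),z).round(4))
E
```

```text
medL [0.648  0.1941 0.1332]
medR [ 0.641  -0.0048  0.1333]
handletop [ 0.641  -0.0961  0.1617]
plA [ 0.4732 -0.0784  0.0063]
plB [ 0.487  -0.191   0.0056]
plC [ 0.4469 -0.2953  0.0062]
tinTop [0.4041 0.015  0.0176]
turq [ 0.3292 -0.0968  0.0058]
tray far left top corner [ 0.6083 -0.349   0.0572]
A [ 0.4735 -0.0777] sizes 0.118 0.046 axis deg 177.1
B [ 0.487  -0.1909] sizes 0.121 0.041 axis deg -165.8
C [ 0.4484 -0.2952] sizes 0.12 0.045 axis deg -169.9
tray [ 0.5088 -0.3938] sizes 0.25 0.099 axis deg 178.6
medL [0.6472 0.1934 0.136 ]
medR [ 0.641  -0.0047  0.136 ]
domeM [0.6401 0.0937 0.108 ]
handle [ 0.6405 -0.0955  0.168 ]
```

View pics/wrist0.png

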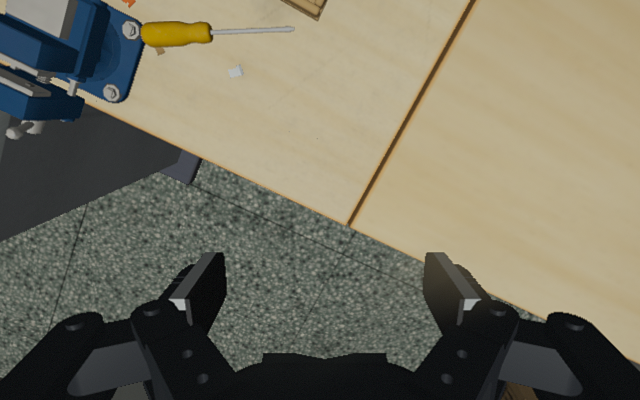

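The crops confirm brass medallions on the left and right domes, the three plaques, the tray, and the tin with its white side; every measurement agrees with the given sizes. I'll turn so the jaws close along the rail's x, then go over the handle.

Request:
move_arm --pt "0 0 0 -6.2" --pt "0 0 0 -6.2" --pt "0 0 0 -6.2" --pt "0 0 0 -6.2" --pt "0 0 0 -6.2" --pt "0 0 0 -6.2" --pt "0 0 0 -6.2" --pt "0 0 0 -6.2" --pt "0 0 0 -6.2" --pt "0 0 0 -6.2" --claw 0.06

```text
clock: 1.15
eef_pos: [0.2571, -0.514, 0.2479]
tool_rot: [0.714, 0.7, 0.0, -0.0]
ft_force: [-0.0, -0.1, -0.2]
grip_width: 0.699
finger_force: 0.0
```

Request:
move_arm --pt "0.03 0.026 0 0" --pt "0.03 0.026 0 0" --pt "0.03 0.026 0 0" --pt "0.03 0.026 0 0" --pt "0.03 0.026 0 0" --pt "0.03 0.026 0 0" --pt "0.03 0.026 0 0" --pt "0.03 0.026 0 0" --pt "0.03 0.026 0 0" --pt "0.03 0.026 0 0"

```text
clock: 2.15
eef_pos: [0.5254, -0.2193, 0.248]
tool_rot: [0.716, 0.698, -0.0, -0.0]
ft_force: [-0.8, 0.0, -0.3]
grip_width: 0.702
finger_force: 0.0
```

```bash
cat >> h.py <<'E'
def delta(x,y,z=None,head=None):
    o=robot.get_obs(); M=R.from_quat(o['tool_rot']).as_matrix(); p=o['eef_pos']
    d=M.T@(np.array([x,y,p[2] if z is None else z])-p); h=np.degrees(np.arctan2(M[1,0],M[0,0]))
    print('pos',p.round(4),'head',h.round(2),'d tool',d.round(4),'yaw',None if head is None else round(h-head,1),'width',round(o['grip_width']*85.4,1),'F',o['ft_force'].round(1),'grip',round(float(o['finger_force']),1),'t',round(o['clock'],1))
E
python3 -c "
from h import *
delta(.6405,-.0957,.152,88.6)"
```

```text
pos [ 0.5254 -0.2193  0.248 ] head 88.57 d tool [0.1264 0.1121 0.096 ] yaw -0.0 width 59.9 F [-0.8  0.  -0.3] grip 0.0 t 2.1
```

Request:
move_arm --pt "0.032 0.028 0 0" --pt "0.032 0.028 0 0" --pt "0.032 0.028 0 0" --pt "0.03 0.028 0 0" --pt "0 0 0 0"

```text
clock: 2.65
eef_pos: [0.6417, -0.0935, 0.2473]
tool_rot: [0.714, 0.7, 0.001, -0.001]
ft_force: [-1.0, -0.5, 0.2]
grip_width: 0.703
finger_force: 0.0
```

```bash
python3 -c "
from h import *
s=snap('wrist','w1.png')
delta(.6405,-.0957,.152,88.6)
import pickle;pickle.dump(s,open('w1.pkl','wb'))
print(s['xyz'],s['orientation'],proj(s,[.6405,-.0957,.168]),proj(s,[.641,-.0047,.136]))"
```

```text
pos [ 0.6404 -0.0955  0.2474] head 88.77 d tool [-0.0002  0.0002  0.0954] yaw 0.2 width 60.1 F [ 0.  -0.9 -0.6] grip 0.0 t 2.7
[ 0.64216747 -0.02181447  0.37359843] [ 0.9898808  -0.00985967 -0.00130989  0.14155238] [323.8932359 216.1447734] [321.92911749  71.28916567]
```

View pics/w1.png

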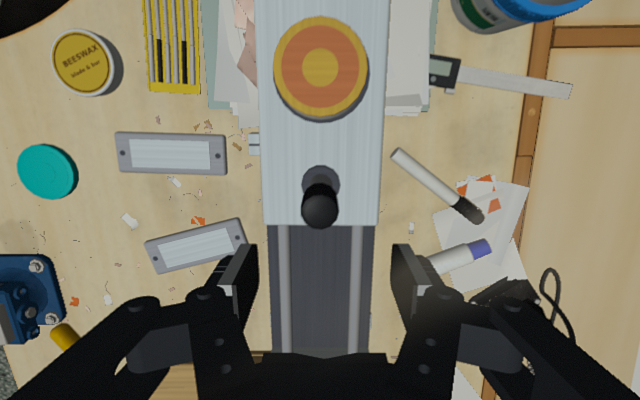

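Wrist view: the handle top is at (320,209) and the right medallion at (321,67), within 2–4 mm of prediction. I'll descend and grip.

Request:
move_arm --pt "0.002 -0.0015 0.02 0" --pt "0 0 0.025 0" --pt "0 0 0.025 0" --pt "0 0 0.02 0" --pt "0 0 0.004 0" --pt "0 0 0 0"

```text
clock: 3.3
eef_pos: [0.6374, -0.0962, 0.1537]
tool_rot: [0.716, 0.698, -0.0, -0.001]
ft_force: [0.2, -0.7, -0.1]
grip_width: 0.699
finger_force: 0.0
```

Request:
move_arm --pt "0 0 0 0" --pt "0 0 0 0" --pt "0 0 0 0" --pt "0 0 0 0" --pt "0 0 0 0" --pt "0 0 0 0" --claw 0.01

```text
clock: 3.9
eef_pos: [0.6386, -0.0961, 0.1563]
tool_rot: [0.716, 0.698, 0.0, 0.001]
ft_force: [-2.8, -0.4, 5.8]
grip_width: 0.286
finger_force: 59.0
```

Request:
move_arm --pt "-0.001 0 0 0" --pt "-0.002 0 0 0" --pt "-0.003 0 0 0" --pt "-0.004 0 0 0" --pt "-0.005 0 0 0" --pt "-0.006 0 0 0" --pt "-0.006 0 0 0" --pt "-0.006 0 0 0" --pt "-0.006 0 0 0" --pt "-0.006 0 0 0"

```text
clock: 4.9
eef_pos: [0.6374, -0.1406, 0.1563]
tool_rot: [0.716, 0.698, 0.0, 0.0]
ft_force: [-3.5, 1.9, 5.9]
grip_width: 0.284
finger_force: 59.3
```

Request:
move_arm --pt "-0.006 0 0 0" --pt "-0.006 0 0 0" --pt "-0.006 0 0 0" --pt "-0.006 0 0 0" --pt "-0.006 0 0 0" --pt "-0.006 0 0 0" --pt "-0.006 0 0 0" --pt "-0.006 0 0 0" --pt "-0.006 0 0 0" --pt "-0.006 0 0 0"

```text
clock: 5.9
eef_pos: [0.6357, -0.2007, 0.1563]
tool_rot: [0.716, 0.698, -0.0, 0.0]
ft_force: [-4.3, 2.2, 6.9]
grip_width: 0.283
finger_force: 58.4
```

Request:
move_arm --pt "-0.006 0 0 0" --pt "-0.006 0 0 0" --pt "-0.006 0 0 0" --pt "-0.006 0 0 0" --pt "-0.006 0 0 0" --pt "-0.006 0 0 0" --pt "-0.005 0 0 0" --pt "-0.004 0 0 0" --pt "-0.003 0 0 0" --pt "-0.003 0 0 0"

```text
clock: 6.9
eef_pos: [0.6343, -0.2507, 0.1562]
tool_rot: [0.716, 0.699, 0.0, -0.001]
ft_force: [-5.2, 3.4, 7.8]
grip_width: 0.286
finger_force: 58.4
```

Request:
move_arm --pt "-0.002 0 0 0" --pt "-0.001 0 0 0" --pt "-0.001 0 0 0" --pt "0 0 0 0" --pt "0 0 0 0"

```text
clock: 7.4
eef_pos: [0.6341, -0.256, 0.1563]
tool_rot: [0.716, 0.698, -0.0, 0.0]
ft_force: [-4.7, 0.5, 6.5]
grip_width: 0.286
finger_force: 58.5
```

```bash
python3 -c "
from h import *
s=snap('top','t2.png')
i=s['pixels'][110:290,240:500];cv2.imwrite('pics/t2c.png',cv2.resize(i,None,fx=3,fy=3,interpolation=cv2.INTER_CUBIC))
delta(.6405,-.0957,.152,88.6)
import pickle;pickle.dump(s,open('t2.pkl','wb'))"
```

```text
pos [ 0.6341 -0.256   0.1562] head 88.59 d tool [0.1604 0.0024 0.0041] yaw -0.0 width 24.1 F [-4.9  1.3  5.7] grip 58.5 t 7.5
```

View pics/t2c.png

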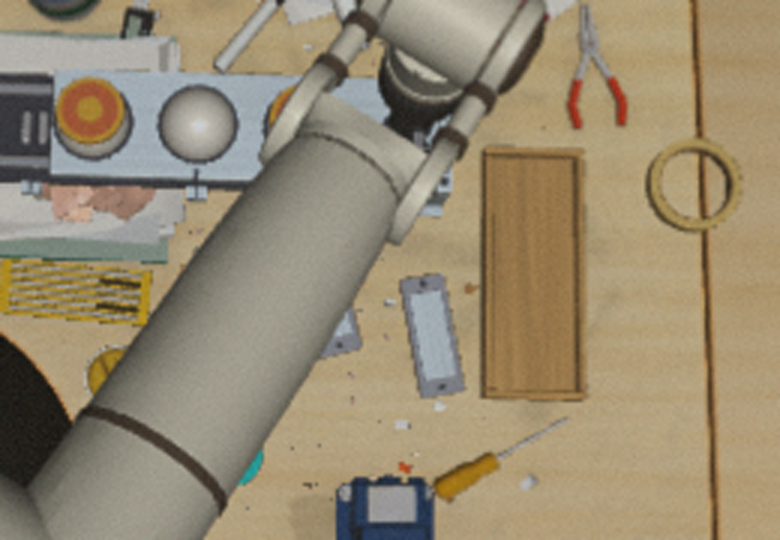

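Carrier moved 160 mm and clicked in; the left medallion is still balanced at (89,107) in the crop. I'll release, rise and go above the right medallion, measuring both with the wrist camera.

Request:
move_arm --pt "0 0 0 0" --pt "0 0 0 0" --pt "0 0 0 0" --pt "0 0 -0.01 0" --pt "0 0 -0.03 0" --pt "0 0 -0.04 0" --pt "0 0 -0.02 0" --pt "0 0 0 0" --pt "0 0 0 0" --claw 0.084

```text
clock: 8.35
eef_pos: [0.6343, -0.2555, 0.2545]
tool_rot: [0.716, 0.698, 0.0, 0.0]
ft_force: [0.0, 0.5, -1.2]
grip_width: 0.981
finger_force: 0.0
```

```bash
cat >> h.py <<'E'
def disc(s,zc=.136,near=None,rng=60):
    "brass discs: centres of top faces"
    im=np.asarray(s['pixels']); h=cv2.cvtColor(im,cv2.COLOR_BGR2HSV)
    m=cv2.inRange(h,(5,120,110),(28,255,255)); m=cv2.morphologyEx(m,cv2.MORPH_CLOSE,np.ones((5,5)))
    m=cv2.morphologyEx(m,cv2.MORPH_OPEN,np.ones((7,7)))
    c,_=cv2.findContours(m,cv2.RETR_EXTERNAL,cv2.CHAIN_APPROX_NONE); out=[]
    for k in c:
        if len(k)<40 : continue
        e=cv2.fitEllipse(cv2.convexHull(k)); u,v=e[0]
        if e[1][0]<15 : continue
        if e[1][1]/e[1][0]>1.6: continue
        f=K(s); p=atz(s,u,v,zc); out.append((u,v)); D=np.linalg.norm(p-s['xyz'])
        print('disc',np.round([u,v],1),'diam mm',np.round(np.array(e[1])/f*D*1000,1),'at z',p.round(4))
    return out
E
python3 -c "
from h import *
import pickle
s=snap('wrist','w2.png');pickle.dump(s,open('w2.pkl','wb'))
delta(.6367,-.1647,.245,88.4); disc(s)"
```

```text
pos [ 0.6338 -0.2552  0.253 ] head 88.57 d tool [0.0906 0.0007 0.0081] yaw 0.2 width 84.1 F [ 0.  -0.9 -0.5] grip 0.0 t 8.4
disc [323.3  62.5] diam mm [67.  71.4] at z [ 0.6352 -0.1609  0.136 ]
```

Request:
move_arm --pt "0.02 0 0 0" --pt "0.03 0 0 0" --pt "0.03 0 0 0" --pt "0.012 0 0 0" --pt "0 0 0 0" --pt "0 0 0 0"

```text
clock: 9.0
eef_pos: [0.6363, -0.1638, 0.2537]
tool_rot: [0.716, 0.698, -0.0, -0.0]
ft_force: [0.2, -0.6, -0.1]
grip_width: 0.984
finger_force: 0.0
```

```bash
python3 -c "
from h import *
import pickle
w=pickle.load(open('w2.pkl','rb'))
s=snap('wrist','w3.png');pickle.dump(s,open('w3.pkl','wb'))
d=disc(s)
delta(.6360,-.1625,.13,88.4); print(tri((w,323.3,62.5),(s,*d[0])), proj(s,[.636,-.1625,.136]))"
```

```text
disc [324.2 191.7] diam mm [60.1 62.2] at z [ 0.6354 -0.1604  0.136 ]
disc [77.3 -2.9] diam mm [35.2 44.8] at z [ 0.478  -0.0249  0.136 ]
pos [ 0.6363 -0.1644  0.2539] head 88.54 d tool [ 0.0019 -0.0003  0.1239] yaw 0.1 width 83.8 F [-0.2  0.2  0.2] grip 0.0 t 9.1
[ 0.63530293 -0.1607352   0.13465346] [325.09800868 194.36744576]
```

View pics/w3.png

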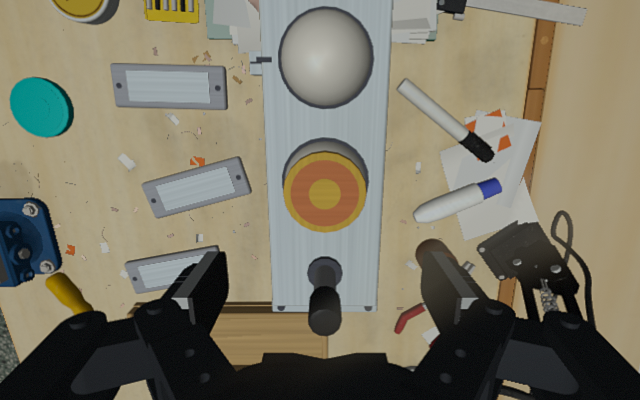

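```bash
python3 -c "
from h import *
import pickle
s=pickle.load(open('w3.pkl','rb')); o=robot.get_obs(); r=R.from_quat(o['tool_rot'])
for z in [-.01,-.005,0,.004,.008,.012,.017]:
  print(z,[proj(s,o['eef_pos']+r.apply([x,y,z])).round(0) for x in(.011,-.011) for y in(-.042,.042)])
i=s['pixels'][230:330,130:530];cv2.imwrite('pics/tip.png',cv2.resize(i,None,fx=2,fy=2,interpolation=cv2.INTER_CUBIC))"
```

```text
-0.01 [array([217., 264.]), array([436., 264.]), array([222., 313.]), array([431., 313.])]
-0.005 [array([221., 258.]), array([432., 258.]), array([226., 306.]), array([427., 306.])]
0 [array([225., 252.]), array([428., 253.]), array([229., 299.]), array([424., 299.])]
0.004 [array([228., 248.]), array([425., 248.]), array([232., 294.]), array([421., 294.])]
0.008 [array([230., 244.]), array([423., 245.]), array([234., 289.]), array([419., 289.])]
0.012 [array([232., 241.]), array([420., 241.]), array([236., 284.]), array([416., 284.])]
0.017 [array([235., 236.]), array([417., 236.]), array([239., 279.]), array([414., 279.])]
```

View pics/tip.png

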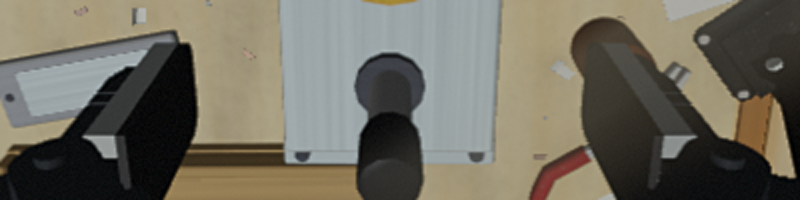

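The pad tips stand only about 3 mm ahead of the TCP when fully open, so about 11 mm at 64 mm opening. I'll grasp the medallion with TCP z about 0.138.

Request:
move_arm --pt "0.0033 -0.001 0.02 0" --pt "0 0 0.03 0" --pt "0 0 0.03 0" --pt "0 0 0.02 0" --pt "0 0 0.01 0" --pt "0 0 0.006 0" --pt "0 0 0 0" --pt "0 0 0 0"

```text
clock: 9.85
eef_pos: [0.6364, -0.1609, 0.1397]
tool_rot: [0.716, 0.698, 0.0, 0.001]
ft_force: [-0.2, 0.2, 0.3]
grip_width: 0.98
finger_force: 0.0
```

Request:
move_arm --pt "0 0 0 0" --pt "0 0 0 0" --pt "0 0 0 0" --pt "0 0 0 0" --pt "0 0 0 0" --claw 0.05

```text
clock: 10.35
eef_pos: [0.6368, -0.1608, 0.1404]
tool_rot: [0.716, 0.698, 0.001, 0.002]
ft_force: [0.5, 0.0, 6.1]
grip_width: 0.713
finger_force: 64.4
```

Request:
move_arm --pt "0 0 -0.005 0" --pt "0 0 -0.02 0" --pt "0 0 -0.03 0" --pt "0 0 -0.03 0" --pt "0 0 -0.015 0" --pt "0 0 0 0"

```text
clock: 10.95
eef_pos: [0.6368, -0.1607, 0.241]
tool_rot: [0.716, 0.698, 0.001, 0.002]
ft_force: [0.0, -1.1, -1.9]
grip_width: 0.717
finger_force: 65.3
```

```bash
python3 -c "
from h import *
import pickle
s=snap('wrist','w4.png');s=snap('top','t4.png');pickle.dump(s,open('t4.pkl','wb'))
delta(.50,-.3938,.05,88.6)
i=s['pixels'][140:280,300:480];cv2.imwrite('pics/t4c.png',cv2.resize(i,None,fx=4,fy=4,interpolation=cv2.INTER_CUBIC))"
```

```text
pos [ 0.6351 -0.16    0.2369] head 88.57 d tool [-0.2372 -0.1289  0.1869] yaw -0.0 width 60.9 F [-0.1 -0.  -0.9] grip 65.3 t 11.1
```

View pics/t4c.png

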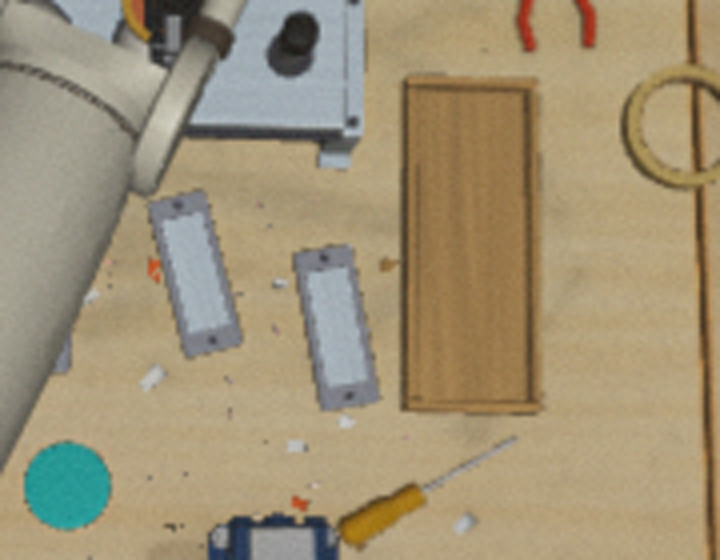

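The medallion is held and the tray is where it was, with crop corners (406,76), (537,80), (541,412) and (402,410).

```bash
python3 -c "
from h import *
import pickle
t=pickle.load(open('t4.pkl','rb'))
p=np.array([atz(t,(u+.5)/4-.5+300,(v+.5)/4-.5+140,.026) for u,v in [(406,76),(537,80),(541,412),(402,410)]])[:,:2]
c=p.mean(0);print(c,p.round(4).tolist())
d=p[0]+p[1]-p[2]-p[3];d/=np.linalg.norm(d);print(np.degrees(np.arctan2(d[1],d[0])))
for k in(.05,-.05):print(c+k*d);delta(*(c+k*d),.08,88.6)
"
```

```text
[ 0.50882242 -0.39379978] [[0.6343, -0.3475], [0.6319, -0.446], [0.3839, -0.4418], [0.3852, -0.3399]]
-1.364345279516589
[ 0.55880824 -0.39499028]
pos [ 0.6351 -0.16    0.2369] head 88.57 d tool [-0.2369 -0.0701  0.1568] yaw -0.0 width 60.9 F [-0.1 -0.  -0.9] grip 65.3 t 11.1
[ 0.45883659 -0.39260928]
pos [ 0.6351 -0.16    0.2369] head 88.57 d tool [-0.237  -0.1701  0.157 ] yaw -0.0 width 60.9 F [-0.1 -0.  -0.9] grip 65.3 t 11.1
```

Request:
move_arm --pt "-0.02 -0.006 0 0" --pt "-0.027 -0.008 0 0" --pt "-0.027 -0.008 0 0" --pt "-0.027 -0.008 0 0" --pt "-0.027 -0.008 0 0" --pt "-0.027 -0.008 0 0" --pt "-0.027 -0.008 0 0" --pt "-0.027 -0.008 0 0" --pt "-0.02 -0.006 0 0" --pt "-0.008 -0.002 0 0"

```text
clock: 12.05
eef_pos: [0.5583, -0.3968, 0.2361]
tool_rot: [0.717, 0.698, -0.0, -0.002]
ft_force: [0.5, -0.4, -1.0]
grip_width: 0.715
finger_force: 65.3
```

Request:
move_arm --pt "0 0 0.02 0" --pt "0 0 0.04 0" --pt "0 0 0.04 0" --pt "0 0 0.04 0" --pt "0 0 0.02 0" --pt "0 0 0 0" --pt "0 0 0 0"

```text
clock: 12.75
eef_pos: [0.5601, -0.3949, 0.0784]
tool_rot: [0.716, 0.698, 0.0, -0.0]
ft_force: [0.0, 0.2, -0.5]
grip_width: 0.714
finger_force: 65.5
```

```bash
python3 -c "
from h import *
s=snap('wrist','w5.png')
delta(.5588,-.395,.0225,88.6)"
```

```text
pos [ 0.5608 -0.3958  0.08  ] head 88.6 d tool [ 0.0008 -0.0021  0.0575] yaw 0.0 width 60.9 F [-0.3  0.  -0.6] grip 65.5 t 12.8
```

View pics/w5.png

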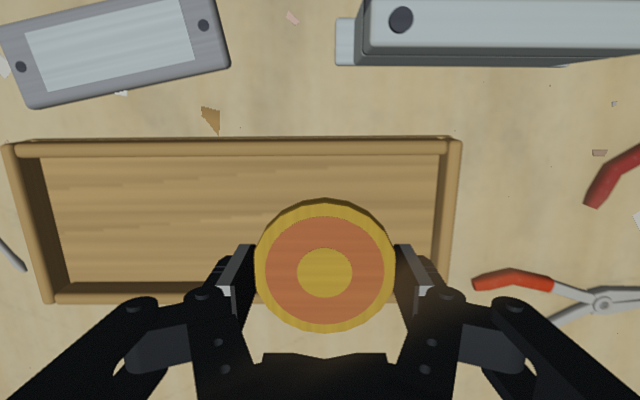

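Medallion is held level at (325,270) over the tray. Lowering.

Request:
move_arm --pt "0.0005 -0.002 0.015 0" --pt "0 0 0.015 0" --pt "0 0 0.012 0" --pt "0 0 0.008 0" --pt "0 0 0.005 0" --pt "0 0 0.002 0" --pt "0 0 0 0" --pt "0 0 0 0"

```text
clock: 13.6
eef_pos: [0.5577, -0.395, 0.0228]
tool_rot: [0.716, 0.698, -0.0, -0.0]
ft_force: [-4.4, 2.4, 6.9]
grip_width: 0.716
finger_force: 66.4
```

Request:
move_arm --pt "0 0 0 0" --pt "0 0 0 0" --pt "0 0 0 0" --pt "0 0 0 0" --claw 0.074

```text
clock: 14.0
eef_pos: [0.5578, -0.3949, 0.0211]
tool_rot: [0.716, 0.698, 0.0, 0.0]
ft_force: [0.1, -0.4, -0.2]
grip_width: 0.868
finger_force: 0.0
```

Request:
move_arm --pt "0 0 -0.01 0" --pt "0 0 -0.03 0" --pt "0 0 -0.05 0" --pt "0 0 -0.05 0" --pt "0 0 -0.05 0" --pt "0 0 -0.03 0" --pt "0.02 0 0 0" --pt "0.03 0 0 0" --pt "0.03 0 0 0" --pt "0 0 0 0"

```text
clock: 15.0
eef_pos: [0.5603, -0.3116, 0.2423]
tool_rot: [0.715, 0.699, 0.001, -0.0]
ft_force: [0.2, -0.1, -0.5]
grip_width: 0.868
finger_force: 0.0
```

```bash
python3 -c "
from h import *
import pickle
t=snap('top','t6.png'); pickle.dump(t,open('t6.pkl','wb'));disc(t,.136);disc(t,.018)
delta(.641,.036,.245,88.6)"
```

```text
disc [278.3 235.3] diam mm [50.  50.9] at z [0.3952 0.0058 0.136 ]
disc [269.4 146.6] diam mm [60.  62.8] at z [0.6409 0.0348 0.136 ]Traceback (most recent call last):
  File "<string>", line 4, in <module>
    t=snap('top','t6.png'); pickle.dump(t,open('t6.pkl','wb'));disc(t,.136);disc(t,.018)
                                                               ~~~~^^^^^^^^
  File "h.py", line 35, in disc
    e=cv2.fitEllipse(cv2.convexHull(k)); u,v=e[0]
cv2.error: OpenCV(4.12.0) /io/opencv/modules/imgproc/src/shapedescr.cpp:361: error: (-201:Incorrect size of input array) There should be at least 5 points to fit the ellipse in function 'fitEllipseNoDirect'
```

Request:
move_arm --pt "0.02 0.006 0 0" --pt "0.036 0.008 0 0" --pt "0.036 0.008 0 0" --pt "0.036 0.008 0 0" --pt "0.036 0.008 0 0" --pt "0.036 0.008 0 0" --pt "0.036 0.008 0 0" --pt "0.036 0.008 0 0" --pt "0.036 0.008 0 0" --pt "0.02 0.004 0 0" --claw 0.084

```text
clock: 16.05
eef_pos: [0.6427, 0.0129, 0.2418]
tool_rot: [0.715, 0.699, 0.0, 0.0]
ft_force: [0.1, -1.1, 0.5]
grip_width: 0.983
finger_force: 0.0
```

Request:
move_arm --pt "0.01 0 0 0" --pt "0 0 0 0" --pt "0 0 0 0"

```text
clock: 16.35
eef_pos: [0.6422, 0.0198, 0.2415]
tool_rot: [0.716, 0.698, -0.0, 0.0]
ft_force: [-0.7, 0.2, -0.0]
grip_width: 0.983
finger_force: 0.0
```

```bash
sed -i 's/if len(k)<40 : continue/if len(k)<40 or len(cv2.convexHull(k))<5: continue/' h.py; python3 -c "
from h import *
import pickle
s=snap('wrist','w7.png');pickle.dump(s,open('w7.pkl','wb'));d=disc(s,.136)
delta(.641,.035,.1385,88.6)"
```

```text
disc [523.8 174.7] diam mm [13.8 17.4] at z [0.7834 0.0355 0.136 ]
disc [100.3 175.9] diam mm [40.2 48.8] at z [0.4826 0.0424 0.136 ]
disc [324.  176.3] diam mm [60.2 62.2] at z [0.6416 0.0379 0.136 ]
pos [0.6421 0.0196 0.2414] head 88.49 d tool [ 0.0154 -0.0015  0.1029] yaw -0.1 width 83.7 F [ 0.1 -0.3  1.1] grip 0.0 t 16.4
```

Request:
move_arm --pt "0.017 -0.001 0.02 0" --pt "0 0 0.03 0" --pt "0 0 0.025 0" --pt "0 0 0.017 0" --pt "0 0 0.007 0" --pt "0 0 0.003 0" --pt "0 0 0 0" --pt "0 0 0 0"

```text
clock: 17.2
eef_pos: [0.6425, 0.0379, 0.1408]
tool_rot: [0.716, 0.698, 0.001, 0.001]
ft_force: [-0.3, 0.5, 0.9]
grip_width: 0.985
finger_force: 0.0
```

Request:
move_arm --pt "0 0 0 0" --pt "0 0 0 0" --pt "0 0 0 0" --pt "0 0 0 0" --pt "0 0 0 0" --claw 0.05

```text
clock: 17.7
eef_pos: [0.6424, 0.0381, 0.1411]
tool_rot: [0.716, 0.698, 0.001, 0.001]
ft_force: [-0.6, 0.5, 6.4]
grip_width: 0.712
finger_force: 64.0
```

Request:
move_arm --pt "0 0 -0.005 0" --pt "0 0 -0.02 0" --pt "0 0 -0.03 0" --pt "0 0 -0.03 0" --pt "0 0 -0.02 0" --pt "0 0 0 0"

```text
clock: 18.3
eef_pos: [0.6434, 0.038, 0.2483]
tool_rot: [0.716, 0.698, 0.002, 0.003]
ft_force: [0.8, 0.6, 0.6]
grip_width: 0.712
finger_force: 65.3
```

```bash
python3 -c "
from h import *
delta(.4588,-.3926,.08,88.6)"
```

```text
pos [0.6434 0.038  0.2483] head 88.58 d tool [-0.4349 -0.175   0.1674] yaw -0.0 width 60.8 F [0.8 0.6 0.6] grip 65.3 t 18.3
```

Request:
move_arm --pt "-0.02 -0.008 0 0" --pt "-0.037 -0.015 0 0" --pt "-0.037 -0.015 0 0" --pt "-0.037 -0.015 0 0" --pt "-0.037 -0.015 0 0" --pt "-0.037 -0.015 0 0" --pt "-0.037 -0.015 0 0" --pt "-0.037 -0.015 0 0" --pt "-0.037 -0.015 0 0" --pt "-0.037 -0.015 0 0"

```text
clock: 19.3
eef_pos: [0.4883, -0.3119, 0.2422]
tool_rot: [0.716, 0.698, 0.0, -0.001]
ft_force: [0.8, -0.3, -1.5]
grip_width: 0.711
finger_force: 65.3
```

Request:
move_arm --pt "-0.037 -0.015 0 0" --pt "-0.03 -0.012 0 0" --pt "-0.015 -0.005 0 0" --pt "0 0 0 0" --pt "0 0 0 0"

```text
clock: 19.8
eef_pos: [0.4559, -0.3913, 0.2432]
tool_rot: [0.716, 0.698, 0.001, -0.001]
ft_force: [0.1, 1.5, -1.3]
grip_width: 0.716
finger_force: 65.3
```

```bash
python3 -c "
from h import *
s=snap('wrist','w8.png')
import pickle; pickle.dump(s,open('w8.pkl','wb'))
delta(.4588,-.3926,.023,88.6)"
```

```text
pos [ 0.4562 -0.3909  0.2435] head 88.63 d tool [-0.002   0.0027  0.2205] yaw 0.0 width 60.8 F [-0.7  1.  -1. ] grip 65.3 t 19.9
```

View pics/w8.png

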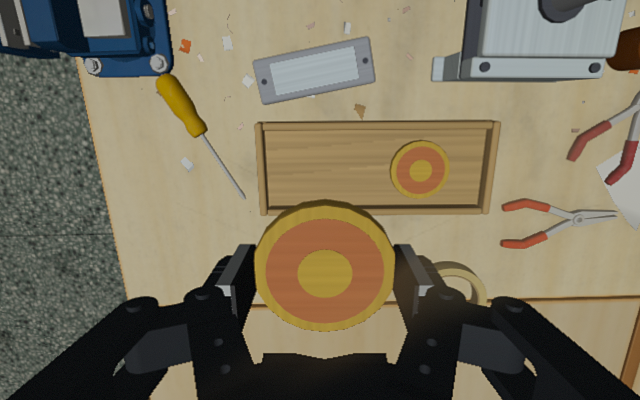

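First medallion lies flat in the tray at (421,169). I'll check the tray pose from its rim corners (258,123), (498,121), (488,215) and (260,215).

```bash
python3 -c "
from h import *
import pickle; s=pickle.load(open('w8.pkl','rb'))
p=np.array([atz(s,*q,.026) for q in [(498,121),(489,214),(260,214),(258,123)]])[:,:2];c=p.mean(0);print(p.round(3).tolist(),c, atz(s,421,169,.018))
d=p[0]+p[1]-p[2]-p[3];d/=np.linalg.norm(d); print(c-.05*d)
"
```

```text
[[0.631, -0.346], [0.633, -0.445], [0.384, -0.439], [0.389, -0.342]] [ 0.50919069 -0.39288381] [ 0.55817082 -0.3949269   0.018     ]
[ 0.459201  -0.3918684]
```

Tray unchanged. Lower to TCP z about 0.023.

Request:
move_arm --pt "-0.0015 0.0025 0.03 0" --pt "0 0 0.04 0" --pt "0 0 0.04 0" --pt "0 0 0.04 0" --pt "0 0 0.03 0" --pt "0 0 0.015 0" --pt "0 0 0.013 0" --pt "0 0 0.008 0" --pt "0 0 0.004 0" --pt "0 0 0 0"

```text
clock: 20.85
eef_pos: [0.4587, -0.3943, 0.0249]
tool_rot: [0.716, 0.698, -0.0, 0.001]
ft_force: [0.2, 0.6, -1.7]
grip_width: 0.712
finger_force: 65.4
```

Request:
move_arm --pt "0 0 0 0" --pt "0 0 0 0" --pt "0 0 0 0" --pt "0 0 0 0" --claw 0.074

```text
clock: 21.25
eef_pos: [0.4585, -0.3943, 0.0248]
tool_rot: [0.716, 0.698, -0.0, 0.0]
ft_force: [0.5, -0.2, 0.4]
grip_width: 0.867
finger_force: 0.0
```

Request:
move_arm --pt "0 0 -0.01 0" --pt "0 0 -0.03 0" --pt "0 0 -0.05 0" --pt "0 0 -0.05 0" --pt "0 0 -0.05 0" --pt "0 0 -0.03 0" --pt "0.02 0 0 0" --pt "0.02 0 0 0" --pt "0 0 0 0" --pt "0 0 0 0"

```text
clock: 22.25
eef_pos: [0.4593, -0.354, 0.2449]
tool_rot: [0.716, 0.698, -0.0, 0.0]
ft_force: [-0.7, 0.1, -0.6]
grip_width: 0.866
finger_force: 0.0
```

```bash
python3 -c "
from h import *
s=snap('wrist','w9.png')
import pickle; pickle.dump(s,open('w9.pkl','wb'))
disc(s,.018)
delta(.4480,-.2952,.25,88.6)
i=s['pixels'][0:240,140:540];cv2.imwrite('pics/w9c.png',cv2.resize(i,None,fx=2,fy=2,interpolation=cv2.INTER_CUBIC))"
```

```text
disc [324.3 203.3] diam mm [60.8 64. ] at z [ 0.4575 -0.3949  0.018 ]
disc [413.5 201.1] diam mm [63.2 67.7] at z [ 0.5561 -0.3948  0.018 ]
pos [ 0.4592 -0.3544  0.2446] head 88.57 d tool [ 0.0589 -0.0127 -0.0054] yaw -0.0 width 73.9 F [-0.6 -0.1 -1.3] grip 0.0 t 22.3
```

View pics/w9c.png

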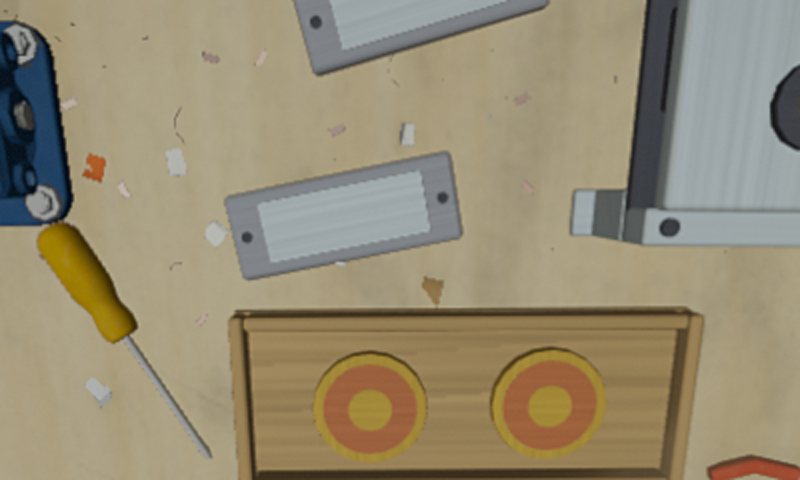

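Both medallions lie flat in the tray at (324,203) and (413,201). I'll now use rectified image code to measure the plaques and bare domes.

```bash
cat >> h.py <<'E'
def rectify(s,x0,x1,y0,y1,z,res=.0005):
    xs=np.arange(x0,x1,res); ys=np.arange(y0,y1,res); X,Y=np.meshgrid(xs,ys,indexing='ij')
    P=np.stack([X,Y,np.full_like(X,z)],-1).reshape(-1,3)
    q=R.from_quat(s['orientation']).inv().apply(P-s['xyz']); u=q[:,:2]/q[:,2:]; u=u*(1+s['k1']*(u**2).sum(1,keepdims=True))*K(s)+[s['cx'],s['cy']]
    u[q[:,2]<=0]=-1; u=u.reshape(*X.shape,2).astype(np.float32)
    return cv2.remap(np.asarray(s['pixels']),u[...,0],u[...,1],cv2.INTER_LINEAR)
def plaques(s,box,z=.01,res=.0005,smax=60,lo=(.038,.11),hi=(.055,.13)):
    im=rectify(s,*box,z,res); h=cv2.cvtColor(im,cv2.COLOR_BGR2HSV)
    m=cv2.inRange(h,(0,0,90),(180,smax,255)); m=cv2.morphologyEx(m,cv2.MORPH_OPEN,np.ones((9,9))); m=cv2.morphologyEx(m,cv2.MORPH_CLOSE,np.ones((15,15)))
    out=[]
    for k in cv2.findContours(m,cv2.RETR_EXTERNAL,cv2.CHAIN_APPROX_NONE)[0]:
        (cy,cx),(w,hh),a=cv2.minAreaRect(k)   # col=y,row=x
        S,L=sorted((w*res,hh*res))
        if not(lo[0]<S<hi[0] and lo[1]<L<hi[1]): continue
        b=cv2.boxPoints(((cy,cx),(w,hh),a)); e=[b[1]-b[0],b[2]-b[1]]; e=max(e,key=np.linalg.norm)
        ang=np.degrees(np.arctan2(e[0],e[1])) # dcol=dy,drow=dx
        r=(box[0]+cx*res,box[2]+cy*res,ang%180); out.append(r)
        print('plaque',np.round(r[:2],4),'axis',round(r[2],1),'size',round(L,4),round(S,4))
    return out
E
python3 -c "
from h import *
import pickle; s=pickle.load(open('w9.pkl','rb'));t=pickle.load(open('top0.pkl','rb'));t6=pickle.load(open('t6.pkl','rb'))
for n,S in(('w9',s),('top0',t),('t6',t6)): print(n);plaques(S,(.36,.57,-.345,-.02))
"
```

```text
w9
top0
plaque [ 0.4875 -0.1899] axis 14.4 size 0.1231 0.048
t6
```

```bash
python3 -c "
from h import *
import pickle; s=pickle.load(open('w9.pkl','rb'));t=pickle.load(open('top0.pkl','rb'));t6=pickle.load(open('t6.pkl','rb'))
print(s['pixels'][108,312],s['pixels'][118,264],s['pixels'][128,300],s['pixels'][60,310], t['pixels'][212,311],t['pixels'][195,311],t['pixels'][240,340])
for n,S in(('w9',s),('top0',t),('t6',t6)):
  for sm in(40,60,75,90): print(n,sm);plaques(S,(.36,.57,-.345,-.02),smax=sm,lo=(.03,.08),hi=(.07,.16))
"
```

```text
[173 170 160] [65 59 56] [136 131 128] [124 157 169] [192 184 173] [86 84 83] [135 169 188]
w9 40
plaque [ 0.483  -0.2082] axis 178.9 size 0.1126 0.0315
plaque [ 0.4387 -0.2873] axis 11.0 size 0.1329 0.0613
w9 60
w9 75
w9 90
top0 40
plaque [ 0.4875 -0.1899] axis 14.2 size 0.1199 0.045
plaque [ 0.4735 -0.0781] axis 176.9 size 0.1197 0.0443
plaque [ 0.4402 -0.2957] axis 9.6 size 0.1345 0.0452
top0 60
plaque [ 0.4875 -0.1899] axis 14.4 size 0.1231 0.048
plaque [ 0.4734 -0.0867] axis 178.1 size 0.1218 0.0649
plaque [ 0.4385 -0.2871] axis 10.1 size 0.1369 0.065
top0 75
top0 90
t6 40
t6 60
t6 75
t6 90
```

```bash
python3 - <<'E'
s=open('h.py').read()
s=s.replace("m=cv2.inRange(h,(0,0,90),(180,smax,255)); m=cv2.morphologyEx(m,cv2.MORPH_OPEN,np.ones((9,9))); m=cv2.morphologyEx(m,cv2.MORPH_CLOSE,np.ones((15,15)))",
"f=cv2.GaussianBlur(im,(5,5),0).astype(int); m=((f[...,0]>f[...,2]-2)&(f.max(2)>70)&(h[...,1]<80)).astype(np.uint8)*255; m=cv2.morphologyEx(m,cv2.MORPH_CLOSE,np.ones((7,7))); m=cv2.morphologyEx(m,cv2.MORPH_OPEN,np.ones((31,31)))")
open('h.py','w').write(s)
E
python3 -c "
from h import *
import pickle; s=pickle.load(open('w9.pkl','rb'));t=pickle.load(open('top0.pkl','rb'));t6=pickle.load(open('t6.pkl','rb'))
for n,S in(('w9',s),('top0',t),('t6',t6)):
  print(n);plaques(S,(.36,.57,-.345,-.02),lo=(.03,.08),hi=(.07,.16))
print(atz(s,312,108.5,.01))
delta(.448,-.2955,.20,189.8)
"
```

```text
w9
plaque [ 0.4468 -0.2934] axis 9.7 size 0.1171 0.043
top0
plaque [ 0.4875 -0.1898] axis 13.9 size 0.1162 0.0415
plaque [ 0.4737 -0.078 ] axis 176.9 size 0.116 0.0412
plaque [ 0.4477 -0.2944] axis 10.0 size 0.1161 0.0419
t6
plaque [ 0.4748 -0.078 ] axis 177.0 size 0.1138 0.0415
[ 0.44718837 -0.29329489  0.01      ]
pos [ 0.4592 -0.3544  0.2446] head 88.57 d tool [ 0.0587 -0.0127  0.0446] yaw -101.2 width 73.9 F [-0.6 -0.1 -1.3] grip 0.0 t 22.3
```

Request:
move_arm --pt "0.02 -0.005 0 0" --pt "0.02 -0.005 0 0" --pt "0.02 -0.004 0 0" --pt "0 0 0 -8.4" --pt "0 0 0 -8.4" --pt "0 0 0 -8.4" --pt "0 0 0 -8.4" --pt "0 0 0 -8.4" --pt "0 0 0 -8.4" --pt "0 0 0 -8.4" --claw 0.054

```text
clock: 23.3
eef_pos: [0.4466, -0.2945, 0.2443]
tool_rot: [0.278, 0.96, -0.0, -0.0]
ft_force: [0.5, -0.2, 0.5]
grip_width: 0.636
finger_force: 0.0
```

Request:
move_arm --pt "0 0 0 -8.4" --pt "0 0 0 -8.4" --pt "0 0 0 -8.4" --pt "0 0 0 -8.4" --pt "0 0 0 -8.4" --pt "0 0 0 0" --pt "0 0 0 0"

```text
clock: 24.0
eef_pos: [0.4467, -0.2942, 0.2443]
tool_rot: [-0.08, 0.997, -0.0, -0.0]
ft_force: [0.1, -0.1, 0.5]
grip_width: 0.632
finger_force: 0.0
```

```bash
python3 -c "
from h import *
import pickle
s=snap('wrist','w10.png');pickle.dump(s,open('w10.pkl','wb'))
plaques(s,(.36,.57,-.345,-.02),lo=(.03,.08),hi=(.07,.16))
delta(.4468,-.294,.018,189.8)
"
```

```text
plaque [ 0.4832 -0.1901] axis 13.9 size 0.1122 0.0431
plaque [ 0.4721 -0.0767] axis 179.3 size 0.117 0.0436
plaque [ 0.4463 -0.2935] axis 9.6 size 0.1172 0.0431
pos [ 0.4467 -0.294   0.2443] head -170.83 d tool [-1.000e-04  0.000e+00  2.263e-01] yaw -360.6 width 54.1 F [ 0.  -0.6  0.1] grip 0.0 t 24.1
```

Request:
move_arm --pt "0 0 0.03 -0.6" --pt "0 0 0.05 0" --pt "0 0 0.05 0" --pt "0 0 0.04 0" --pt "0 0 0.03 0" --pt "0 0 0.015 0" --pt "0 0 0.008 0" --pt "0 0 0.004 0" --pt "0 0 0 0" --pt "0 0 0 0"

```text
clock: 25.05
eef_pos: [0.4477, -0.2946, 0.0188]
tool_rot: [-0.087, 0.996, -0.001, 0.001]
ft_force: [0.7, -0.5, 0.5]
grip_width: 0.633
finger_force: 0.0
```

Request:
move_arm --pt "0 0 0 0" --pt "0 0 0 0" --pt "0 0 0 0" --pt "0 0 0 0" --claw 0.03

```text
clock: 25.45
eef_pos: [0.4478, -0.2947, 0.0191]
tool_rot: [-0.087, 0.996, -0.001, 0.001]
ft_force: [-0.9, -0.2, 6.9]
grip_width: 0.501
finger_force: 61.4
```

Request:
move_arm --pt "0 0 -0.01 0" --pt "0 0 -0.03 0" --pt "0 0 -0.05 0" --pt "0 0 -0.05 0" --pt "0 0 -0.05 0" --pt "0 0 -0.03 0" --pt "0 0 -0.02 0" --pt "0 0 0 0" --pt "0 0 0 0"

```text
clock: 26.35
eef_pos: [0.4465, -0.2933, 0.2568]
tool_rot: [-0.087, 0.996, 0.0, -0.0]
ft_force: [-0.1, -0.1, -2.2]
grip_width: 0.502
finger_force: 61.5
```

```bash
cat >> h.py <<'E'
def domes(s,box=(.56,.72,-.25,.12),z=.09,res=.0005):
    "white half balls, silhouette centre ~ sphere centre"
    im=rectify(s,*box,z,res); g=cv2.medianBlur(cv2.cvtColor(im,cv2.COLOR_BGR2GRAY),5)
    c=cv2.HoughCircles(g,cv2.HOUGH_GRADIENT_ALT,1.5,100,param1=120,param2=.6,minRadius=60,maxRadius=100)
    if c is None: print('none'); return
    for cy,cx,r in c[0]: print('dome',round(box[0]+cx*res,4),round(box[2]+cy*res,4),'r',round(r*res,4))
E
python3 -c "
from h import *
import pickle
s=snap('wrist','w11.png');pickle.dump(s,open('w11.pkl','wb'));t=snap('top','t11.png');pickle.dump(t,open('t11.pkl','wb'))
for S in (s,t): domes(S)
print('held');plaques(s,(.36,.55,-.40,-.2),z=.237,lo=(.03,.08),hi=(.07,.16))
for n in('w3','w7','t6'): print(n);domes(pickle.load(open(n+'.pkl','rb')))
delta(.6365,-.1625,.24,178.5)
"
```

```text
none
dome 0.638 -0.1637 r 0.0389
dome 0.6403 -0.0625 r 0.0385
dome 0.6432 0.035 r 0.0383
dome 0.638 -0.1637 r 0.033
dome 0.6432 0.035 r 0.0327
dome 0.6403 -0.0625 r 0.0333
held
plaque [ 0.4459 -0.2899] axis 10.6 size 0.1194 0.0533
w3
dome 0.6372 -0.0625 r 0.0373
dome 0.635 -0.1743 r 0.038
dome 0.635 -0.1743 r 0.0311
w7
dome 0.6372 -0.0655 r 0.0382
dome 0.6425 0.0253 r 0.0378
dome 0.6425 0.0253 r 0.0312
t6
dome 0.6403 -0.064 r 0.0387
dome 0.638 -0.1626 r 0.0386
dome 0.6403 -0.064 r 0.0331
dome 0.638 -0.1626 r 0.0329
dome 0.6425 0.0365 r 0.0394
dome 0.6425 0.0365 r 0.0335
pos [ 0.4459 -0.2928  0.2552] head -170.03 d tool [-0.2103  0.0953  0.0151] yaw -348.5 width 42.3 F [ 0.1  0.3 -1.3] grip 61.5 t 26.4
```

Domes measured at about (0.637,−0.1635), (0.639,−0.0635) and (0.6416,0.0363), 100 mm apart as they should be. The plaque is held; going over dome_1.

Request:
move_arm --pt "0 0 0 5.75" --pt "0 0 0 5.75" --pt "-0.02 0.014 0 0" --pt "-0.035 0.025 0 0" --pt "-0.035 0.025 0 0" --pt "-0.035 0.025 0 0" --pt "-0.035 0.025 0 0" --pt "-0.02 0.014 0 0" --pt "-0.008 0.006 0 0" --pt "0 0 0 0"

```text
clock: 27.45
eef_pos: [0.638, -0.1638, 0.2553]
tool_rot: [0.013, 1.0, 0.001, -0.001]
ft_force: [-0.2, -0.5, -1.9]
grip_width: 0.501
finger_force: 61.5
```

Request:
move_arm --pt "0 0 0.03 0" --pt "0 0 0.03 0" --pt "0 0 0.02 0" --pt "0 0 0 0" --pt "0 0 0 0"

```text
clock: 27.95
eef_pos: [0.6374, -0.1655, 0.1774]
tool_rot: [0.014, 1.0, 0.0, -0.0]
ft_force: [0.6, -0.3, -0.4]
grip_width: 0.5
finger_force: 61.5
```

```bash
python3 -c "
from h import *
import pickle
s=snap('wrist','w12.png');pickle.dump(s,open('w12.pkl','wb'))
print('held');plaques(s,(.54,.75,-.22,-.1),z=.165,lo=(.03,.08),hi=(.07,.16))
delta(.637,-.1635,.1455,178.5)
"
```

```text
held
pos [ 0.6383 -0.1657  0.1788] head 178.42 d tool [0.0014 0.0022 0.0333] yaw -0.1 width 42.7 F [ 0.3  0.6 -2.2] grip 61.5 t 28.0
```

Request:
move_arm --pt "0.0008 0.0018 0.01 0" --pt "0 0 0.012 0" --pt "0 0 0.006 0" --pt "0 0 0.003 0" --pt "0 0 0 0" --pt "0 0 0 0"

```text
clock: 28.6
eef_pos: [0.6378, -0.1629, 0.1465]
tool_rot: [0.013, 1.0, -0.0, 0.0]
ft_force: [-0.3, -0.5, -1.1]
grip_width: 0.502
finger_force: 61.5
```

```bash
python3 -c "
from h import *
delta(.637,-.1635,.1455,178.5)
"
```

```text
pos [ 0.6378 -0.1629  0.1465] head 178.48 d tool [ 0.0007 -0.0006  0.001 ] yaw -0.0 width 42.9 F [-0.3 -0.5 -1.1] grip 61.5 t 28.6
```

Request:
move_arm --pt "0.0005 0 0.001 0" --pt "0 0 0.0005 0" --pt "0 0 0 0" --pt "0 0 0 0"

```text
clock: 29.0
eef_pos: [0.6372, -0.1629, 0.1451]
tool_rot: [0.013, 1.0, -0.0, 0.0]
ft_force: [-0.2, -0.2, 0.2]
grip_width: 0.5
finger_force: 61.6
```

Request:
move_arm --pt "0 0 0 0" --pt "0 0 0 0" --pt "0 0 0 0" --pt "0 0 0 0" --claw 0.065

```text
clock: 29.4
eef_pos: [0.6371, -0.1629, 0.1449]
tool_rot: [0.013, 1.0, -0.0, 0.0]
ft_force: [-0.0, 0.7, -0.9]
grip_width: 0.763
finger_force: 0.0
```

Request:
move_arm --pt "0 0 -0.01 0" --pt "0 0 -0.03 0" --pt "0 0 -0.04 0" --pt "0 0 -0.03 0" --pt "0 0 0 0" --pt "0 0 0 0" --pt "0 0 0 0"

```text
clock: 30.1
eef_pos: [0.6364, -0.1625, 0.2535]
tool_rot: [0.013, 1.0, 0.0, -0.001]
ft_force: [-0.9, -0.3, -0.5]
grip_width: 0.765
finger_force: 0.0
```

```bash
python3 -c "
from h import *
import pickle
s=snap('wrist','w13.png');pickle.dump(s,open('w13.pkl','wb'))
plaques(s,(.54,.75,-.24,-.08),z=.136,lo=(.03,.08),hi=(.07,.16))
plaques(s,(.36,.56,-.345,-.02),lo=(.03,.08),hi=(.07,.16))
domes(s)
delta(.487,-.190,.245,194)
"
```

```text
plaque [ 0.505  -0.1839] axis 13.9 size 0.0807 0.0426
dome 0.6388 -0.0602 r 0.0376
dome 0.6432 0.0403 r 0.0381
pos [ 0.6362 -0.1625  0.2531] head 178.47 d tool [ 0.1484 -0.0315  0.0085] yaw -15.5 width 64.8 F [-0.1 -0.1 -0.2] grip 0.0 t 30.1
```

View pics/w13.png

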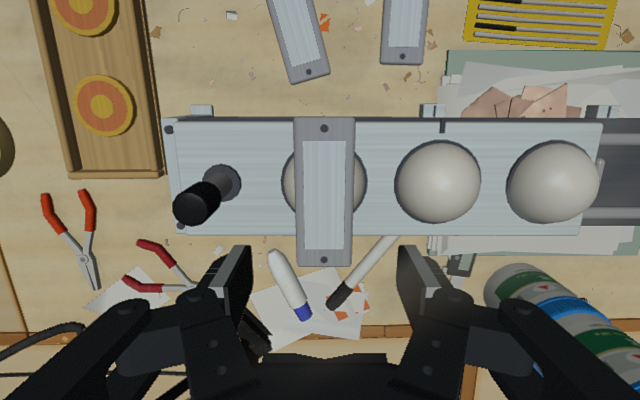

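Plaque 1 balances on dome_1, with screw holes at (324,128) and (323,259); domes 2 and 3 are bare at (437,181) and (553,181). I'll estimate its tilt with PnP.

```bash
cat >> h.py <<'E'
def pose(s,pts,L=.12,W=.045):
    "corners of top face: near-left,near-right,far-right,far-left in picture (near=top of picture)"
    f=K(s); Km=np.array([[f,0,s['cx']],[0,f,s['cy']],[0,0,1]]); 
    n=[]
    for u,v in pts:
        d=np.array([(u-s['cx'])/f,(v-s['cy'])/f]);p=d.copy()
        for _ in range(20):p=d/(1+s['k1']*(p@p))
        n.append(p)
    obj=np.array([[-L/2,W/2,0],[-L/2,-W/2,0],[L/2,-W/2,0],[L/2,W/2,0]])
    best=None
    ok,rv,tv,er=cv2.solvePnPGeneric(obj,np.array(n),np.eye(3),None,flags=cv2.SOLVEPNP_IPPE)
    for a,b,e in zip(rv,tv,er):
        M=R.from_quat(s['orientation'])*R.from_rotvec(a.ravel()); c=R.from_quat(s['orientation']).apply(b.ravel())+s['xyz']; z=M.as_matrix()[:,2]
        print('pose',c.round(4),'normal',(z*np.sign(z[2])).round(3),'err',float(e[0])*f)
E
python3 -c "
from h import *
import pickle
s=pickle.load(open('w13.pkl','rb'))
i=np.asarray(s['pixels']).astype(int)
print('rows',[(r,[int(c) for c in range(285,365) if abs(i[r,c+1].sum()-i[r,c-1].sum())>60]) for r in (135,150,240,255)])
pose(s,[(295,117.5),(354,116.5),(351,266),(298,265.5)])
for u in[(324,128),(323,259)]: print(atz(s,*u,.136).round(4))
t=snap('top');pickle.dump(t,open('t13.pkl','wb'));domes(t);plaques(t,(.54,.75,-.24,.1),z=.136,lo=(.03,.08),hi=(.07,.16))
plaques(t,(.36,.56,-.345,-.02),lo=(.03,.08),hi=(.07,.16))
"
```

```text
rows [(135, [292, 293, 355, 356]), (150, [293, 294, 295, 302, 303, 345, 352, 354, 355]), (240, [295, 296, 304, 305, 343, 344, 352, 353]), (255, [285, 286, 295, 296, 349, 351, 352, 364])]
pose [ 0.6373 -0.162   0.1208] normal [-0.188  0.033  0.982] err 0.7594073458407818
pose [ 0.6348 -0.162   0.1208] normal [-0.369 -0.023  0.929] err 1.4793933671193953
[ 0.5847 -0.161   0.136 ]
[ 0.6881 -0.1646  0.136 ]
dome 0.641 0.035 r 0.0364
dome 0.641 0.035 r 0.0322
plaque [0.6614 0.0228] axis 85.5 size 0.099 0.0419
plaque [ 0.6489 -0.1286] axis 81.9 size 0.1039 0.0455
plaque [0.5915 0.0318] axis 90.0 size 0.0825 0.032
plaque [ 0.6175 -0.2123] axis 0.0 size 0.097 0.0555
plaque [ 0.4876 -0.1898] axis 14.0 size 0.1162 0.0415
```

```bash
python3 -c "
from h import *
import pickle
s=pickle.load(open('w13.pkl','rb'))
pose(s,[(293.,117.),(355.2,117.),(351.2,266.),(296.2,266)])
M=np.asarray(s['xyz'])
for th in(-.2,-.1,0,.1,.2):
  c=np.array([.637,-.1635,.136]); print(th,[proj(s,c+[dx*np.cos(th),dy,dx*np.sin(th)]).round(1).tolist() for dx in(-.06,.06) for dy in (-.0225,.0225)])
delta(.487,-.190,.245,194)
"
```

```text
pose [ 0.6371 -0.1625  0.1322] normal [0.02  0.007 1.   ] err 0.1782811330803737
pose [ 0.6287 -0.1623  0.1323] normal [-0.558  0.006  0.83 ] err 2.7712378132411506
-0.2 [[286.9, 120.8], [353.4, 119.0], [297.9, 261.3], [351.3, 260.0]]
-0.1 [[287.7, 118.9], [352.6, 117.1], [297.5, 265.7], [351.8, 264.3]]
0 [[288.6, 118.0], [351.9, 116.2], [296.9, 269.6], [352.4, 268.2]]
0.1 [[289.4, 117.9], [351.3, 116.2], [296.3, 272.9], [353.0, 271.5]]
0.2 [[290.3, 118.7], [350.6, 117.0], [295.7, 275.8], [353.7, 274.3]]
pos [ 0.6362 -0.1625  0.253 ] head 178.47 d tool [ 0.1484 -0.0315  0.0084] yaw -15.5 width 64.9 F [ 0.1  0.1 -0.1] grip 0.0 t 30.2
```

Level within about 0.02 rad at (0.637,−0.1625). Next plaque, the middle one at (0.487,−0.1895).

Request:
move_arm --pt "0.02 -0.004 0 0" --pt "0.035 -0.008 0 0" --pt "0.035 -0.008 0 0" --pt "0.035 -0.007 0 0" --pt "0.0234 -0.004 0 0" --pt "0 0 0 -7.75" --pt "0 0 0 -7.75" --pt "0 0 0 0" --pt "0 0 0 0" --claw 0.058

```text
clock: 31.1
eef_pos: [0.4876, -0.1897, 0.2541]
tool_rot: [-0.12, 0.993, 0.0, -0.0]
ft_force: [0.1, -0.4, -0.4]
grip_width: 0.678
finger_force: 0.0
```

```bash
python3 -c "
from h import *
import pickle
s=snap('wrist','w14.png');pickle.dump(s,open('w14.pkl','wb'))
plaques(s,(.38,.57,-.28,-.02),lo=(.03,.08),hi=(.07,.16))
delta(.487,-.1895,.019,194)
"
```

```text
plaque [ 0.4863 -0.1885] axis 14.0 size 0.1173 0.0424
plaque [ 0.4725 -0.0776] axis 177.0 size 0.117 0.0434
pos [ 0.4877 -0.1897  0.2542] head -166.18 d tool [4.000e-04 1.000e-04 2.352e-01] yaw -360.2 width 57.9 F [-0.2 -0.5 -0.2] grip 0.0 t 31.1
```

Request:
move_arm --pt "0.0008 0 0.03 0" --pt "0 0 0.05 0" --pt "0 0 0.05 0" --pt "0 0 0.05 0" --pt "0 0 0.03 0" --pt "0 0 0.015 0" --pt "0 0 0.007 0" --pt "0 0 0.003 0" --pt "0 0 0 0" --pt "0 0 0 0"

```text
clock: 32.15
eef_pos: [0.4883, -0.1908, 0.0214]
tool_rot: [-0.122, 0.993, -0.001, 0.001]
ft_force: [0.2, -2.0, 0.9]
grip_width: 0.677
finger_force: 0.0
```

Request:
move_arm --pt "0 0 0 0" --pt "0 0 0 0" --pt "0 0 0 0" --pt "0 0 0 0" --claw 0.03

```text
clock: 32.55
eef_pos: [0.4881, -0.1907, 0.0216]
tool_rot: [-0.122, 0.993, -0.001, 0.001]
ft_force: [-1.7, 0.7, 8.6]
grip_width: 0.493
finger_force: 59.7
```

Request:
move_arm --pt "0 0 -0.01 0" --pt "0 0 -0.03 0" --pt "0 0 -0.05 0" --pt "0 0 -0.05 0" --pt "0 0 -0.05 0" --pt "0 0 -0.03 0" --pt "0 0 -0.015 0" --pt "0 0 0 7.75" --pt "0 0 0 7.75" --pt "0 0 0 0"

```text
clock: 33.55
eef_pos: [0.4864, -0.1896, 0.2536]
tool_rot: [0.014, 1.0, 0.001, -0.001]
ft_force: [-0.7, 0.3, -2.0]
grip_width: 0.494
finger_force: 61.4
```

```bash
python3 -c "
from h import *
delta(.6397,-.0625,.145,178.5)
"
```

```text
pos [ 0.4864 -0.1896  0.2536] head 178.45 d tool [-0.1501  0.1311  0.1085] yaw -0.0 width 42.2 F [-0.7  0.3 -2. ] grip 61.4 t 33.5
```

Request:
move_arm --pt "-0.02 0.018 0 0" --pt "-0.035 0.03 0 0" --pt "-0.035 0.03 0 0" --pt "-0.035 0.03 0 0" --pt "-0.018 0.016 0 0" --pt "-0.0075 0.007 0 0" --pt "0 0 0.03 0" --pt "0 0 0.03 0" --pt "0 0 0.02 0" --pt "0 0 0 0"

```text
clock: 34.55
eef_pos: [0.6376, -0.063, 0.1699]
tool_rot: [0.013, 1.0, 0.001, -0.005]
ft_force: [-0.8, -0.9, -2.0]
grip_width: 0.496
finger_force: 61.4
```

Request:
move_arm --pt "0 0 0.01 0" --pt "0 0 0.006 0" --pt "0 0 0 0" --pt "0 0 0 0"

```text
clock: 34.95
eef_pos: [0.6413, -0.0633, 0.1595]
tool_rot: [0.013, 1.0, -0.0, 0.001]
ft_force: [-0.4, 0.4, -1.2]
grip_width: 0.495
finger_force: 61.4
```

```bash
python3 -c "
from h import *
delta(.6400,-.0625,.148,178.5)
"
```

```text
pos [ 0.6413 -0.0633  0.1595] head 178.48 d tool [0.0013 0.0008 0.0115] yaw -0.0 width 42.3 F [-0.4  0.4 -1.2] grip 61.4 t 35.0
```

Request:
move_arm --pt "0.001 0.0007 0.005 0" --pt "0 0 0.004 0" --pt "0 0 0.002 0" --pt "0 0 0 0" --pt "0 0 0 0" --pt "0 0 0 0"

```text
clock: 35.55
eef_pos: [0.64, -0.0624, 0.1478]
tool_rot: [0.013, 1.0, 0.0, 0.0]
ft_force: [-0.7, 0.6, -1.3]
grip_width: 0.493
finger_force: 61.4
```

```bash
python3 -c "
from h import *
delta(.6400,-.0625,.1475,178.5)
"
```

```text
pos [ 0.64   -0.0624  0.1478] head 178.47 d tool [ 0.     -0.0001  0.0003] yaw -0.0 width 42.1 F [-0.7  0.6 -1.3] grip 61.4 t 35.5
```

Request:
move_arm --pt "0 0 0.0006 0" --pt "0 0 0.0006 0" --pt "0 0 0 0" --pt "0 0 0 0"

```text
clock: 35.95
eef_pos: [0.6402, -0.0624, 0.1475]
tool_rot: [0.013, 1.0, -0.0, 0.0]
ft_force: [-3.1, 0.7, 5.2]
grip_width: 0.493
finger_force: 62.3
```

```bash
python3 -c "
from h import *
delta(.6400,-.0625,.1475,178.5)
"
```

```text
pos [ 0.6402 -0.0624  0.1475] head 178.48 d tool [ 0.0002 -0.0001 -0.    ] yaw -0.0 width 42.1 F [-3.1  0.7  5.2] grip 62.3 t 36.0
```

In contact; release, rise and check.

Request:
move_arm --pt "0 0 -0.0004 0" --pt "0 0 0 0"

```text
clock: 36.15
eef_pos: [0.6402, -0.0624, 0.1475]
tool_rot: [0.013, 1.0, -0.0, 0.0]
ft_force: [-2.6, 0.5, 4.9]
grip_width: 0.495
finger_force: 62.3
```

Request:
move_arm --pt "0 0 0 0" --pt "0 0 0 0" --pt "0 0 0 0" --pt "0 0 0 0" --claw 0.065

```text
clock: 36.55
eef_pos: [0.64, -0.0624, 0.1467]
tool_rot: [0.013, 1.0, 0.0, -0.0]
ft_force: [0.1, -0.4, -0.1]
grip_width: 0.763
finger_force: 0.0
```

Request:
move_arm --pt "0 0 -0.01 0" --pt "0 0 -0.03 0" --pt "0 0 -0.04 0" --pt "0 0 -0.025 0" --pt "0 0 0 0" --pt "0 0 0 0" --pt "0 0 0 0"

```text
clock: 37.25
eef_pos: [0.6393, -0.0622, 0.2505]
tool_rot: [0.013, 1.0, 0.0, -0.001]
ft_force: [-0.6, 0.7, -0.2]
grip_width: 0.761
finger_force: 0.0
```

```bash
cat >> h.py <<'E'
def lvl(s,c,ang=-1.5,L=.12,W=.045):
    "fit pose of the plaque near c (top-face centre) from its grey/blue region edges: brute-force on gradient along model outline"
    from scipy.optimize import minimize
    g=cv2.GaussianBlur(cv2.cvtColor(np.asarray(s['pixels']),cv2.COLOR_BGR2GRAY),(3,3),0).astype(np.float32)
    G=cv2.GaussianBlur(np.hypot(cv2.Sobel(g,cv2.CV_32F,1,0),cv2.Sobel(g,cv2.CV_32F,0,1)),(5,5),0)
    n=60; l=np.linspace(-.5,.5,n)
    E=np.concatenate([np.c_[l*L,np.full(n,W/2)],np.c_[l*L,np.full(n,-W/2)],np.c_[np.full(n,L/2),l*W],np.c_[np.full(n,-L/2),l*W]])
    def cost(p):
        M=R.from_euler('xyz',[p[3],p[4],np.radians(ang)+p[5]]); P=np.array(c)+p[:3]+M.apply(np.c_[E,np.zeros(len(E))])
        U=np.array([proj(s,q) for q in P]).astype(np.float32)
        return -cv2.remap(G,U[None,:,0],U[None,:,1],cv2.INTER_LINEAR).mean()
    best=None
    for a in(-.15,0,.15):
      for b in(-.15,0,.15):
        r=minimize(lambda q:cost(np.array([q[0],q[1],0,q[2],q[3],q[4]])),[0,0,a,b,0],method='Nelder-Mead',options=dict(initial_simplex=np.array([[0,0,a,b,0]]+[[0,0,a,b,0]+np.eye(5)[k]*[.003,.003,.05,.05,.03][k] for k in range(5)]),maxiter=250))
        if best is None or r.fun<best.fun: best=r
    q=best.x; print('fit centre',np.round(np.array(c)[:2]+q[:2],4),'tilt about x,y',q[2:4].round(3),'score',round(-best.fun,1))
E
python3 -c "
from h import *
import pickle
s=pickle.load(open('w13.pkl','rb')); lvl(s,[.637,-.1625,.136])
s=snap('wrist','w15.png');pickle.dump(s,open('w15.pkl','wb'))
lvl(s,[.6395,-.0625,.136]); lvl(s,[.637,-.1625,.136])
plaques(s,(.36,.56,-.2,-.02),lo=(.03,.08),hi=(.07,.16))
delta(.473,-.078,.25,177)
"
```

```text
fit centre [ 0.6362 -0.1626] tilt about x,y [0.002 0.027] score 96.0
fit centre [ 0.6389 -0.0622] tilt about x,y [-0.003  0.02 ] score 98.0
fit centre [ 0.6361 -0.161 ] tilt about x,y [-0.058  0.029] score 114.0
pos [ 0.6391 -0.0621  0.2501] head 178.47 d tool [ 0.1656 -0.0203  0.0006] yaw 1.5 width 65.0 F [ 0.   0.  -0.4] grip 0.0 t 37.3
```

Request:
move_arm --pt "0.02 -0.003 0 1.5" --pt "0.035 -0.0045 0 0" --pt "0.035 -0.0045 0 0" --pt "0.035 -0.004 0 0" --pt "0.03 -0.003 0 0" --pt "0.0106 -0.001 0 0" --pt "0 0 0.05 0" --pt "0 0 0 0" --pt "0 0 0 0" --claw 0.056

```text
clock: 38.2
eef_pos: [0.4733, -0.0738, 0.2013]
tool_rot: [0.026, 1.0, 0.001, -0.001]
ft_force: [-0.2, 1.3, 0.5]
grip_width: 0.656
finger_force: 0.0
```

```bash
python3 -c "
from h import *
import pickle
s=snap('wrist','w16.png');pickle.dump(s,open('w16.pkl','wb'))
plaques(s,(.38,.57,-.16,-.0),lo=(.03,.08),hi=(.07,.16)); lvl(s,[.473,-.078,.01],ang=-3)
delta(.4730,-.078,.019,177)
"
```

```text
plaque [ 0.4728 -0.0767] axis 177.0 size 0.1172 0.0425
fit centre [ 0.4731 -0.0766] tilt about x,y [0.002 0.001] score 81.7
pos [ 0.4744 -0.0743  0.2029] head 176.98 d tool [ 0.0013 -0.0038  0.1839] yaw -0.0 width 56.1 F [0.6 0.3 0.6] grip 0.0 t 38.2
```

Request:
move_arm --pt "0.001 -0.003 0.03 0" --pt "0 0 0.05 0" --pt "0 0 0.05 0" --pt "0 0 0.03 0" --pt "0 0 0.015 0" --pt "0 0 0.007 0" --pt "0 0 0.003 0" --pt "0 0 0 0" --pt "0 0 0 0"

```text
clock: 39.15
eef_pos: [0.4739, -0.0776, 0.0184]
tool_rot: [0.026, 1.0, -0.001, 0.001]
ft_force: [-0.3, -0.6, 1.3]
grip_width: 0.656
finger_force: 0.0
```

Request:
move_arm --pt "0 0 0 0" --pt "0 0 0 0" --pt "0 0 0 0" --pt "0 0 0 0" --claw 0.03

```text
clock: 39.55
eef_pos: [0.4737, -0.0776, 0.0186]
tool_rot: [0.026, 1.0, -0.001, 0.001]
ft_force: [-1.8, 0.4, 6.5]
grip_width: 0.502
finger_force: 61.1
```

Request:
move_arm --pt "0 0 -0.01 0" --pt "0 0 -0.03 0" --pt "0 0 -0.05 0" --pt "0 0 -0.05 0" --pt "0 0 -0.05 0" --pt "0 0 -0.03 0" --pt "0 0 -0.015 -1.5" --pt "0 0 0 0" --pt "0 0 0 0"

```text
clock: 40.45
eef_pos: [0.4721, -0.0769, 0.2517]
tool_rot: [0.014, 1.0, 0.0, -0.0]
ft_force: [-1.1, 0.7, -1.8]
grip_width: 0.501
finger_force: 61.5
```

```bash
python3 -c "
from h import *
delta(.6427,.0375,.145,178.5)
"
```

```text
pos [ 0.4721 -0.0769  0.2517] head 178.44 d tool [-0.1675  0.119   0.1066] yaw -0.1 width 42.8 F [-1.1  0.7 -1.8] grip 61.5 t 40.5
```

Request:
move_arm --pt "-0.02 0.014 0 0" --pt "-0.035 0.025 0 0" --pt "-0.035 0.025 0 0" --pt "-0.035 0.025 0 0" --pt "-0.025 0.018 0 0" --pt "-0.0175 0.012 0 0" --pt "0 0 0.03 0" --pt "0 0 0.03 0" --pt "0 0 0.02 0" --pt "0 0 0 0"

```text
clock: 41.45
eef_pos: [0.6392, 0.0379, 0.1654]
tool_rot: [0.014, 1.0, 0.001, -0.006]
ft_force: [-0.6, 0.3, -0.5]
grip_width: 0.502
finger_force: 61.4
```

Request:
move_arm --pt "0 0 0.01 0" --pt "0 0 0 0" --pt "0 0 0 0" --pt "0 0 0 0"

```text
clock: 41.85
eef_pos: [0.6438, 0.0373, 0.1633]
tool_rot: [0.013, 1.0, -0.0, 0.001]
ft_force: [-0.3, 0.6, -1.2]
grip_width: 0.502
finger_force: 61.4
```

```bash
python3 -c "
from h import *
delta(.6428,.0378,.146,178.5)
"
```

```text
pos [0.6438 0.0373 0.1633] head 178.47 d tool [0.001  0.0005 0.0173] yaw -0.0 width 42.9 F [-0.3  0.6 -1.2] grip 61.4 t 41.9
```

Request:
move_arm --pt "0.001 0.0005 0.008 0" --pt "0 0 0.005 0" --pt "0 0 0.003 0" --pt "0 0 0 0" --pt "0 0 0 0" --pt "0 0 0 0"

```text
clock: 42.45
eef_pos: [0.6423, 0.0379, 0.1462]
tool_rot: [0.013, 1.0, -0.0, 0.0]
ft_force: [-0.5, -0.4, -1.5]
grip_width: 0.505
finger_force: 61.5
```

Request:
move_arm --pt "0 0 0.0008 0" --pt "0 0 0 0" --pt "0 0 0 0"

```text
clock: 42.75
eef_pos: [0.6421, 0.0379, 0.1452]
tool_rot: [0.013, 1.0, 0.0, 0.0]
ft_force: [0.5, 1.0, -1.5]
grip_width: 0.502
finger_force: 61.5
```

```bash
python3 -c "
from h import *
delta(.6428,.0378,.1446,178.5)
"
```

```text
pos [0.6421 0.0379 0.1452] head 178.47 d tool [-0.0007 -0.0001  0.0006] yaw -0.0 width 42.9 F [ 0.5  1.  -1.5] grip 61.5 t 42.8
```

Request:
move_arm --pt "-0.0004 0 0.0006 0" --pt "0 0 0 0" --pt "0 0 0 0"

```text
clock: 43.05
eef_pos: [0.6426, 0.0379, 0.1447]
tool_rot: [0.013, 1.0, 0.0, 0.0]
ft_force: [0.1, -0.0, -1.4]
grip_width: 0.502
finger_force: 61.5
```

Request:
move_arm --pt "0 0 0 0" --pt "0 0 0 0" --pt "0 0 0 0" --pt "0 0 0 0" --claw 0.065

```text
clock: 43.45
eef_pos: [0.6426, 0.0379, 0.1447]
tool_rot: [0.013, 1.0, -0.0, 0.0]
ft_force: [-0.6, -0.4, 0.0]
grip_width: 0.761
finger_force: 0.0
```

Request:
move_arm --pt "0 0 -0.01 0" --pt "0 0 -0.03 0" --pt "0 0 -0.04 0" --pt "0 0 -0.025 0" --pt "0 0 0 0" --pt "0 0 0 0" --pt "0 0 0 0"

```text
clock: 44.15
eef_pos: [0.6417, 0.038, 0.2481]
tool_rot: [0.013, 1.0, 0.0, -0.001]
ft_force: [0.1, -0.5, 0.2]
grip_width: 0.759
finger_force: 0.0
```

```bash
python3 -c "
from h import *
import pickle
s=snap('wrist','w17.png');pickle.dump(s,open('w17.pkl','wb'))
lvl(s,[.6417,.0378,.136]); lvl(s,[.639,-.0622,.136]); lvl(s,[.6365,-.162,.136])
delta(.634,-.2545,.25,88.5)
"
```

```text
fit centre [0.6413 0.0385] tilt about x,y [-0.097  0.008] score 100.2
fit centre [ 0.639  -0.0604] tilt about x,y [-0.073  0.036] score 120.0
fit centre [ 0.6358 -0.159 ] tilt about x,y [-0.111  0.042] score 158.1
pos [0.6416 0.038  0.2478] head 178.47 d tool [-2.000e-04 -2.926e-01 -2.300e-03] yaw 90.0 width 64.7 F [-0.2  0.7 -0.1] grip 0.0 t 44.2
```

Request:
move_arm --pt "0 -0.02 0 0" --pt "0 -0.036 0 0" --pt "0 -0.036 0 0" --pt "0 -0.036 0 0" --pt "0 -0.036 0 0" --pt "0 -0.036 0 0" --pt "0 -0.036 0 0" --pt "0 -0.036 0 0" --pt "0 -0.02 0 0" --pt "0 0 0 0"

```text
clock: 45.2
eef_pos: [0.6339, -0.2562, 0.2481]
tool_rot: [0.015, 1.0, 0.0, -0.001]
ft_force: [-0.6, 0.9, 0.4]
grip_width: 0.759
finger_force: 0.0
```

Request:
move_arm --pt "0 0 0 8.2" --pt "0 0 0 8.2" --pt "0 0 0 8.2" --pt "0 0 0 8.2" --pt "0 0 0 8.2" --pt "0 0 0 8.2" --pt "0 0 0 8.2" --pt "0 0 0 8.2" --pt "0 0 0 8.2" --pt "0 0 0 8.2"

```text
clock: 46.2
eef_pos: [0.6349, -0.2519, 0.2489]
tool_rot: [0.668, 0.744, 0.0, -0.001]
ft_force: [-0.5, -0.3, 0.3]
grip_width: 0.762
finger_force: 0.0
```

Request:
move_arm --pt "0 0 0 8" --pt "0 0 0 0" --pt "0 0 0 0" --pt "0 0 0 0"

```text
clock: 46.6
eef_pos: [0.6348, -0.2532, 0.2494]
tool_rot: [0.715, 0.699, 0.0, -0.0]
ft_force: [-0.5, 0.4, 0.0]
grip_width: 0.76
finger_force: 0.0
```

```bash
python3 -c "
from h import *
import pickle
s=snap('wrist','w18.png');pickle.dump(s,open('w18.pkl','wb'));t=snap('top','t18.png');pickle.dump(t,open('t18.pkl','wb'))
for S in(s,t):
  lvl(S,[.639,-.0622,.136]); lvl(S,[.6365,-.162,.136]); lvl(S,[.6415,.038,.136])
disc(t,.018)
delta(.634,-.2555,.1555,88.5)
"
```

```text
fit centre [ 0.639  -0.0622] tilt about x,y [-0.15 -0.15] score 0.0
fit centre [ 0.6375 -0.1626] tilt about x,y [-0.055  0.085] score 85.5
fit centre [0.6415 0.038 ] tilt about x,y [-0.15 -0.15] score 0.0
fit centre [ 0.6268 -0.0584] tilt about x,y [0.056 0.161] score 134.6
fit centre [ 0.6958 -0.2674] tilt about x,y [0.296 0.609] score 148.8
fit centre [0.6285 0.0442] tilt about x,y [0.042 0.115] score 136.9
disc [625.9  30.6] diam mm [59.2 63.9] at z [ 1.0719 -1.1002  0.018 ]
pos [ 0.6348 -0.2536  0.2495] head 88.57 d tool [-0.0019 -0.0007  0.094 ] yaw 0.1 width 64.7 F [-0.5 -0.5 -0.5] grip 0.0 t 46.7
```

```bash
python3 -c "
from h import *
import pickle
for n in('t18','w18','w13'):
  t=pickle.load(open(n+'.pkl','rb'))
  im=rectify(t,.35,.68,-.52,-.3,.018); h=cv2.cvtColor(im,cv2.COLOR_BGR2HSV); m=cv2.inRange(h,(3,100,90),(14,255,255)); m=cv2.morphologyEx(m,cv2.MORPH_OPEN,np.ones((9,9)))
  _,_,st,ce=cv2.connectedComponentsWithStats(m)
  print(n,[(int(a[4]),(.35+c[1]*.0005).round(4),(-.52+c[0]*.0005).round(4)) for a,c in zip(st[1:],ce[1:]) if a[4]>800])
  cv2.imwrite('pics/tray_'+n+'.png',im)
"
```

```text
t18 [(6141, np.float64(0.4677), np.float64(-0.3942)), (6176, np.float64(0.5671), np.float64(-0.3945)), (1156, np.float64(0.6683), np.float64(-0.4411)), (933, np.float64(0.67), np.float64(-0.4886))]
w18 [(3396, np.float64(0.4598), np.float64(-0.3839)), (5781, np.float64(0.5667), np.float64(-0.3932)), (1025, np.float64(0.6688), np.float64(-0.4347)), (801, np.float64(0.671), np.float64(-0.4816))]
w13 [(3142, np.float64(0.4788), np.float64(-0.3933)), (6116, np.float64(0.5656), np.float64(-0.3931)), (990, np.float64(0.6679), np.float64(-0.4346)), (825, np.float64(0.6695), np.float64(-0.4814))]
```

Both medallions ride with the tray, which was nudged about 10 mm in x, and they are still inside it. Grip the handle.

Request:
move_arm --pt "-0.002 -0.0007 0.02 0" --pt "0 0 0.03 0" --pt "0 0 0.025 0" --pt "0 0 0.015 0" --pt "0 0 0.004 0" --pt "0 0 0 0" --pt "0 0 0 0"

```text
clock: 47.4
eef_pos: [0.6349, -0.2565, 0.1574]
tool_rot: [0.716, 0.698, 0.0, 0.001]
ft_force: [-0.4, 0.7, 0.6]
grip_width: 0.757
finger_force: 0.0
```

Request:
move_arm --pt "0 0 0 0" --pt "0 0 0 0" --pt "0 0 0 0" --pt "0 0 0 0" --pt "0 0 0 0" --pt "0 0 0 0" --claw 0.01

```text
clock: 48.0
eef_pos: [0.6341, -0.2562, 0.1568]
tool_rot: [0.716, 0.698, -0.0, 0.0]
ft_force: [-2.3, 1.2, 6.3]
grip_width: 0.286
finger_force: 58.9
```

Request:
move_arm --pt "0.0005 0 0 0" --pt "0.001 0 0 0" --pt "0.0015 0 0 0" --pt "0.002 0 0 0" --pt "0.0025 0 0 0" --pt "0.003 0 0 0" --pt "0.0035 0 0 0" --pt "0.004 0 0 0" --pt "0.004 0 0 0" --pt "0.004 0 0 0"

```text
clock: 49.0
eef_pos: [0.6348, -0.2306, 0.1567]
tool_rot: [0.717, 0.698, -0.0, 0.001]
ft_force: [-3.0, -1.6, 6.4]
grip_width: 0.283
finger_force: 59.4
```

Request:
move_arm --pt "0.004 0 0 0" --pt "0.004 0 0 0" --pt "0.004 0 0 0" --pt "0.004 0 0 0" --pt "0.004 0 0 0" --pt "0.004 0 0 0" --pt "0.004 0 0 0" --pt "0.004 0 0 0" --pt "0.004 0 0 0" --pt "0.004 0 0 0"

```text
clock: 50.0
eef_pos: [0.6359, -0.1905, 0.1567]
tool_rot: [0.717, 0.698, -0.0, 0.001]
ft_force: [-4.5, -2.2, 6.3]
grip_width: 0.284
finger_force: 59.4
```

```bash
python3 -c "
from h import *
import pickle
delta(.6386,-.0961,.156,88.5)
s=snap('wrist','w19.png'); lvl(s,[.638,-.0955,.136])
"
```

```text
pos [ 0.6359 -0.1905  0.1567] head 88.46 d tool [0.0944 0.0001 0.0006] yaw -0.0 width 24.3 F [-4.5 -2.2  6.3] grip 59.4 t 50.0
fit centre [ 0.6423 -0.0973] tilt about x,y [0.007 0.178] score 69.5
```

Request:
move_arm --pt "0.002 0 0 0" --pt "0.003 0 0 0" --pt "0.004 0 0 0" --pt "0.004 0 0 0" --pt "0.004 0 0 0" --pt "0.004 0 0 0" --pt "0.004 0 0 0" --pt "0.004 0 0 0" --pt "0.004 0 0 0" --pt "0.004 0 0 0"

```text
clock: 51.05
eef_pos: [0.637, -0.1534, 0.1567]
tool_rot: [0.717, 0.698, -0.0, 0.001]
ft_force: [-2.8, -1.6, 6.4]
grip_width: 0.287
finger_force: 59.4
```

Request:
move_arm --pt "0.004 0 0 0" --pt "0.004 0 0 0" --pt "0.004 0 0 0" --pt "0.004 0 0 0" --pt "0.004 0 0 0" --pt "0.004 0 0 0" --pt "0.004 0 0 0" --pt "0.004 0 0 0" --pt "0.004 0 0 0" --pt "0.004 0 0 0"

```text
clock: 52.05
eef_pos: [0.6381, -0.1133, 0.1567]
tool_rot: [0.716, 0.698, -0.0, 0.001]
ft_force: [-1.3, -1.7, 6.6]
grip_width: 0.284
finger_force: 59.4
```

Request:
move_arm --pt "0.0035 0 0 0" --pt "0.003 0 0 0" --pt "0.0025 0 0 0" --pt "0.002 0 0 0" --pt "0.002 0 0 0" --pt "0.0015 0 0 0" --pt "0.001 0 0 0" --pt "0.001 0 0 0" --pt "0.0005 0 0 0" --pt "0 0 0 0"

```text
clock: 53.05
eef_pos: [0.6386, -0.0962, 0.1567]
tool_rot: [0.716, 0.698, 0.0, 0.001]
ft_force: [-1.9, -0.9, 6.2]
grip_width: 0.282
finger_force: 59.5
```

```bash
python3 -c "
from h import *
delta(.6386,-.0961,.156,88.5)
"
```

```text
pos [ 0.6386 -0.0962  0.1567] head 88.47 d tool [0.0001 0.     0.0007] yaw -0.0 width 24.1 F [-1.9 -0.9  6.2] grip 59.5 t 53.0
```

Handle is back at its start position. Release, rise, and inspect from above the domes.

Request:
move_arm --pt "0 0 0 0" --pt "0 0 0 0" --pt "0 0 0 0" --pt "0 0 -0.01 0" --pt "0 0 -0.03 0" --pt "0 0 -0.04 0" --pt "0 0 -0.03 0" --pt "0 0 0 0" --pt "0 0 0 0" --claw 0.065

```text
clock: 53.95
eef_pos: [0.6387, -0.0961, 0.267]
tool_rot: [0.716, 0.698, 0.001, 0.001]
ft_force: [-0.6, -0.0, -0.6]
grip_width: 0.762
finger_force: 0.0
```

Request:
move_arm --pt "-0.02 0 0 0" --pt "-0.04 0 0 0" --pt "-0.04 0 0 0" --pt "-0.04 0 0 0" --pt "-0.04 0 0 0" --pt "-0.03 -0.01 0 0" --pt "-0.02 -0.01 0 0" --pt "0 0 0 0" --pt "0 0 0 0"

```text
clock: 54.85
eef_pos: [0.6113, -0.3259, 0.264]
tool_rot: [0.717, 0.697, 0.0, -0.001]
ft_force: [0.2, 0.1, 0.1]
grip_width: 0.764
finger_force: 0.0
```

```bash
python3 - <<'E'
from h import *
import pickle
t=snap('top','t20.png');pickle.dump(t,open('t20.pkl','wb'));sd=snap('side','s20.png');pickle.dump(sd,open('s20.pkl','wb'))
from scipy.ndimage import label
for z,S,n in((.136,t,'top'),):
    for cx,cy in((.641,-.0026),(.6437,.0976),(.6462,.1975)):
        im=rectify(S,cx-.08,cx+.08,cy-.045,cy+.045,z)
        h=cv2.cvtColor(im,cv2.COLOR_BGR2HSV)
        # rows outside the deck (deck half width 52): plaque ends stick out over wood/paper; report grey frame extents
        g=cv2.cvtColor(im,cv2.COLOR_BGR2GRAY)
        c=cv2.Canny(g,40,110); l=cv2.HoughLinesP(c,1,np.pi/180,30,minLineLength=60,maxLineGap=10)
        print(n,cy,[] if l is None else [(np.round(cx-.08+a[1]*.0005,3).item(),np.round(cy-.045+a[0]*.0005,3).item(),np.round(cx-.08+a[3]*.0005,3).item(),np.round(cy-.045+a[2]*.0005,3).item()) for a in l[:,0]])
im=rectify(t,.35,.68,-.52,-.3,.018); m=cv2.inRange(cv2.cvtColor(im,cv2.COLOR_BGR2HSV),(3,100,90),(14,255,255)); m=cv2.morphologyEx(m,cv2.MORPH_OPEN,np.ones((9,9)))
_,_,st,ce=cv2.connectedComponentsWithStats(m); print([(int(a[4]),(.35+c[1]*.0005).round(4),(-.52+c[0]*.0005).round(4)) for a,c in zip(st[1:],ce[1:]) if a[4]>2000])
delta(.6,-.3)
E
```

```text
top -0.0026 []
top 0.0976 [(0.581, 0.053, 0.582, 0.083), (0.572, 0.099, 0.574, 0.131)]
top 0.1975 []
[(6205, np.float64(0.4677), np.float64(-0.3943)), (3288, np.float64(0.5598), np.float64(-0.4035))]
pos [ 0.6121 -0.3246  0.2647] head 88.51 d tool [ 0.0243 -0.0128  0.    ] yaw None width 65.0 F [0.3 1.  0.2] grip 0.0 t 55.0
```

Request:
move_arm --pt "0.03 0.01 0 0" --pt "0.04 0.01 0 0" --pt "0.04 0.01 0 0" --pt "0.04 0 0 0" --pt "0.04 0 0 0" --pt "0.04 0 0 0" --pt "0.04 0 0 0" --pt "0.04 0 0 0" --pt "0.01 0 0 0" --pt "0 0 0 0"

```text
clock: 55.95
eef_pos: [0.6505, -0.0037, 0.2656]
tool_rot: [0.715, 0.699, -0.0, -0.0]
ft_force: [-0.8, -0.4, -1.1]
grip_width: 0.76
finger_force: 0.0
```

```bash
cat > chk.py <<'E'
from h import *
s=snap('wrist')
for c in((.6413,-.002,.136),(.6438,.098,.136),(.6464,.1978,.136)):
    u=proj(s,c)
    if 60<u[0]<580 and 60<u[1]<260: print(c,u.round(0)); lvl(s,c)
delta(.6438,.098)
E
python3 chk.py
```

```text
(0.6413, -0.002, 0.136) [314. 190.]
fit centre [ 0.6431 -0.002 ] tilt about x,y [-0.108  0.153] score 103.4
pos [ 0.6506 -0.0054  0.2655] head 88.6 d tool [ 1.032e-01 -9.300e-03 -1.000e-04] yaw None width 65.3 F [-0.4 -0.4 -0.7] grip 0.0 t 56.0
```

Request:
move_arm --pt "0.03 0 0 0" --pt "0.04 0 0 0" --pt "0.03 0 0 0" --pt "0 0 0 0" --pt "0 0 0 0"

```text
clock: 56.5
eef_pos: [0.6535, 0.0926, 0.2655]
tool_rot: [0.717, 0.698, -0.0, 0.0]
ft_force: [0.2, 0.2, 0.9]
grip_width: 0.76
finger_force: 0.0
```

```bash
python3 chk.py
```

```text
(0.6438, 0.098, 0.136) [313. 185.]
fit centre [0.6463 0.0986] tilt about x,y [-0.07   0.172] score 121.2
pos [0.6535 0.0921 0.2655] head 88.4 d tool [ 0.0057 -0.0099 -0.    ] yaw None width 64.8 F [ 0.  -0.7 -0.4] grip 0.0 t 56.5
```

Request:
move_arm --pt "0.03 0 0 0" --pt "0.04 0 0 0" --pt "0.03 0 0 0" --pt "0 0 0 0" --pt "0 0 0 0"

```text
clock: 57.05
eef_pos: [0.6563, 0.1923, 0.2654]
tool_rot: [0.717, 0.697, -0.0, 0.0]
ft_force: [0.8, 0.3, -0.3]
grip_width: 0.759
finger_force: 0.0
```

```bash
python3 chk.py
```

```text
(0.6464, 0.1978, 0.136) [313. 185.]
fit centre [0.6449 0.1992] tilt about x,y [-0.06  -0.103] score 116.1
pos [0.6563 0.1918 0.2655] head 88.38 d tool [-0.0941 -0.0099  0.0001] yaw None width 65.0 F [ 0.3  0.2 -0.8] grip 0.0 t 57.1
```

All three plaques sit within about 2 mm of their domes and roughly level, the carrier is home, and the medallions are in the tray. Handing in.

```bash
python3 -c "
from bench import robot
print(robot.sign_off())"
```

```text
the job is handed in; nothing more can be done
None
```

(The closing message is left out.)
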